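# Tip a reagent pack out of the rack and load the plate washer

## Robot

A 7-joint arm with a two-finger parallel gripper is mounted at the origin on the work surface. World frame = base frame: x ahead of the robot, y to its left, z up, the work surface at z = 0. Lengths are in m, angles in degrees, forces in N, time in s.
With the tool pointing down it reaches from about 0.425 to 0.875 m from the base axis. Payload 4.7 kg.
Tool frame: the origin (TCP) lies on the centre line of the jaws, within the pads' length; the fingertips stand 11 mm ahead of it and the grasp point (between the pads) lies 8 mm behind it; z points along the fingers, y is the direction in which the jaws open and shut (so a half turn about z gives the same grasp; the last joint's range is limited). The gripper opens to 87 mm and grips with 3 to 60 N. Pads are 19 mm wide; open, the fingers measure 117 mm over their backs; the gripper's body (75 mm by 190 mm) begins 51 mm behind the grasp point.
Start: joints at [75.063, 18.392, -4.016, 83.108, 1.295, 78.541, -3.26], TCP at [0.176, -0.626, 0.234] pointing down, gripper open.
Joint ranges: [-163.93, 163.93], [-17.29, 119.83], [-79.2, 71.16], [3.27, 140.29], [-89.18, 269.18], [5.43, 117.66], [-154.24, 154.24]. Speed limits (degrees/s): [147.25, 147.25, 180, 180, 180, 180, 180].

## Interface

Orientations are given as [roll, pitch, yaw] about the fixed x, y, z axes, in that order (R = Rz(yaw) Ry(pitch) Rx(roll)).
In Python, from cell import env gives the robot as it stands.
- The arm moves only by the tool servo_tool, never from a script. Its argument "moves" is text: rows parted by semicolons, each of 7 numbers parted by spaces: the shift along the tool's x, y, z as a fraction of full scale, then the turn, a rotation vector about the tool's x, y, z as a fraction of full scale, then the gripper's target within -1 to 1 (shut at 1, half-way at 0, fully open at -1). A call has 1 to 20 rows; each row shifts and turns the pose as measured when the row begins, along the tool's axes as they then stand; what a row does not reach is not made up. Full scale, the value 1, is 1000 mm for a shift and 0.5 rad for a turn. A row lasts 1/12 s, in which the tool goes at most 41.7 mm and 7.16 degrees, less where a joint would pass 70% of its speed; a pose out of reach is approached as far as the arm can. A call with a number of a shift or a turn outside -1 to 1 is refused whole. A call with a gripper value outside its range is refused whole. The fingers move at their own pace and stop on an object; "squeeze" is the grip in N (left out, the last holds). Time passes only in rows, so rows that do not move let the fingers close. It gives the time, the measured TCP pose, the force and the opening at its end, in the units of the state.
- env.get_obs(): the state, without advancing time (a new reading comes with each control period).
- env.read_camera(name): name is "scene" or "top" or "wrist"; returns a dict with "img" (384x512x3 uint8, red, green, blue), "range_z" (384x512 float32, m along the optical axis (not along the pixel's ray), 0 where there is no reading), "mtx" (3x3 intrinsics, pixels), "T" (4x4, takes a point from camera to world coordinates); the wrist camera has in their place "hand_eye" (4x4, takes a point from camera to tool coordinates, whose origin is the TCP and whose axes are the flange's). Camera axes: x right, y up, looking along -z (the intrinsics and any distortion apply to the point x, -y, -z); pixel columns grow to the right and rows downward; lengths in m; the calibration is good to about 2 mm. A picture is of the moment at which its call begins: read the wrist's pose just before it.
- env.sign_off(): hands the job in, once; it reports no verdict.
The state is a dict: "time_s": time; "qpos": joint angles; "joint_velocities": joint speeds; "effort": joint torques, N m; "tool_pos": TCP position; "tool_rot": TCP orientation; "force": force on the tool from outside, world axes, zero at the start; "wrist_torque": the same for the moment, N m; "grip_width": finger opening in m.
Only numpy, scipy, OpenCV 4.12 (cv2) and the standard library are available. Lean on these libraries where they do the work, as an engineer would, in place of code of your own. Each camera call takes 0.05 s, during which the arm holds its last target.

## Task

Load the blue-capped reagent pack into the empty bay of the plate washer. Tip it well out towards the front by its grip, its foot staying behind the rack's front rail, until its top is clear of the retaining ledge, then lift it out and set it down gently in the bay, upright and fully down on the floor, grip end to the front. Leave the other packs standing in their places and disturb nothing else on the bench.

Things in the scene. Friction and masses are not known exactly. Their poses are not given: they have to be found in the camera images.
- pack_blue: Reagent pack to load: closed white block, x 72 (depth), y 45 (width), z 112 mm, 0.23-0.45 kg, BLUE cap, grip fin and label band. Origin: centre of underside; z up, -x its front (grip) end, +x its rear (cap) end. On its flat top: fin from x = -34 to 0 mm, 12 mm thick in y, 30 tall (top at z = 142); cap 22 mm across, centre x = +12, 13 tall. In the rack its axes lie along the rack's.
- blue_grip (a point): Middle of the blue pack's grip fin, at (-17, 0, 129) mm in the pack's frame: pinch it across its 12 mm (the pack's y). The fins of neighbouring packs are 34 mm away on either side.
- blue_foot (a point): Middle of the blue pack's lower front edge, at (-36, 0, 0) mm in its frame.
- rack: Grey rack, fixed. Origin: centre of underside; z up, -x its open front (robot side), y along the row. Five packs, 46 mm apart, 1 mm of air between, in any order, each with its origin at x = 0, z = 8 mm (floor). Inside: x -38 to 38 mm (packs have 2 mm of play in front and behind), 231 mm wide. Side walls to z = 83. A front rail and a rear ledge (see their points) keep packs from lifting straight out.
- rail (a point): Middle of the inner top edge of the rack's front rail, at (-38, 0, 24) mm in its frame: 16 mm above the floor, 5 mm thick, rounded. A pack tipped forward (top to the rack's -x) leans on this edge and pivots about it, its foot staying inside.
- ledge (a point): Middle of the lower front edge of the steel retaining ledge, at (26, 0, 130) mm in the rack's frame. The ledge (4 mm thick) reaches 10 mm over each pack's rear top edge, 10 mm above it: a pack rises only 10 mm upright, less than the rail. Tipped forward 0.12 rad or more, its top is clear; it can then be drawn out along its own leaning length.
- washer: Microplate washer, fixed; 340 mm deep (x), 400 mm wide (y), blue hood up to 175 mm at its right (-y). z up, its front is -x. At its left front (+y) corner is the empty pack bay; origin: on the bench plane, straight below the bay's centre, 70 mm behind the washer's front and 50 mm from its left side.
- bay (a point): Centre of the floor (black mat) of the washer's empty bay, (0, 0, 35) mm in its frame, same axes. Inside 79 mm deep (x), 52 wide (y): side guides 18 mm high, rear stop 40, front sill 10. A pack stands in it grip end to the front (-x), cap end to the rear stop, 3.5 mm of play all round. A parked arm behind, 101 mm above the floor, starts 120 mm beyond the centre.
- pack_red: A like pack with red cap, grip and band, another of the row; stays in the rack. Origin: centre of its underside.
- pack_yellow: A like pack with yellow cap, grip and band, another of the row; stays in the rack. Origin: centre of its underside.
- pack_green: A like pack with green cap, grip and band, another of the row; stays in the rack. Origin: centre of its underside.
- pack_black: A like pack with black cap, grip and band, another of the row; stays in the rack. Origin: centre of its underside.
- tip_box: Box of pipette tips, 122 x 84 x 66 mm, blue with a clear lid, behind the rack; bystander. Origin: centre of its underside.
- spare_plate: Lidded microplate lying flat, 127 x 85 x 18 mm, in front of the rack on the left; bystander. Origin: centre of its underside.
- wash_bottle: White bottle, 84 mm across, 190 mm tall, to the left of the rack; bystander. Origin: centre of its underside.
- pipette: Eight-channel pipette lying flat, about 225 mm long, 84 mm wide at the head, 26 mm high, between robot and washer; bystander. Origin: under its middle.

How it is judged:
By the outcome, as a careful person would: the job done as asked, in the order asked, and still so for the second after the job is handed in, with the robot touching nothing.
It also fails if it takes over 48 s, if anything falls off the work surface, if the arm or the gripper's body presses on something with over 40 N, if the wrist force passes 120 N, or if a joint passes its speed limit or range.

## Working session

There is one attempt and no reset: what is moved stays moved. The work goes in short steps, Python scripts to look and compute and a tool call to move; the robot and the scene stay as the last step left them, time stands still between calls to the robot, and variables do not carry over. Pictures are saved under pics/ and viewed, and the job is handed in when it is done.

Besides the shell and the picture viewer there is one more tool, called after "Request:" by a JSON object that holds its "api" and its "payload", one argument or row to a line. servo_tool: Moves the arm, as the interface text tells. Its arguments: {"type":"object","properties":{"moves":{"type":"string"},"squeeze":{"type":"number"}},"required":["moves"]}

```bash
mkdir -p pics; ls
python3 - <<'E'
from cell import env
import cv2,numpy as np
o=env.get_obs();print(o)
for n in ["scene","top","wrist"]:
    c=env.read_camera(n);cv2.imwrite(f"pics/{n}0.png",c["img"][:,:,::-1]);np.savez(f"pics/{n}0.npz",**c)
    print(n,c["mtx"].tolist(),[ (k,np.round(v,4).tolist()) for k,v in c.items() if k not in("img","range_z","mtx")])
E
```

```text
pics
{'time_s': 0.0, 'qpos': array([75.06200439, 18.43983646, -4.01578471, 83.17788612,  1.2933956 ,
       78.54065038, -3.26062972]), 'joint_velocities': array([-0.00470801,  0.00517879, -0.06185077, -0.06763012,  0.01913924,
        0.01652824,  0.03154276]), 'effort': array([ 3.65706876e-05, -4.91291964e+01, -4.04178165e-01, -3.12527025e+01,
       -6.39840262e-02,  4.38999385e-02,  1.56584319e-04]), 'tool_pos': array([ 0.17620315, -0.62508234,  0.23242658]), 'tool_rot': array([-1.79886787e+02,  4.25260121e-03,  1.57471059e+01]), 'force': array([-0.25888514,  0.46432122,  0.6749871 ]), 'wrist_torque': array([0.03220486, 0.015138  , 0.04258802]), 'grip_width': 0.0868768422789347}
scene [[451.3558311476588, 0.0, 258.23769499099853], [0.0, 451.3558311476588, 195.95792460807496], [0.0, 0.0, 1.0]] [('T', [[-0.1209, -0.6575, 0.7437, 1.4238], [0.9925, -0.0954, 0.077, 0.1926], [0.0203, 0.7474, 0.664, 0.8808], [0.0, 0.0, 0.0, 1.0]])]
top [[426.32688481503686, 0.0, 253.19828689900228], [0.0, 426.32688481503686, 200.50391595273078], [0.0, 0.0, 1.0]] [('T', [[0.0114, 0.9811, -0.1931, 0.3682], [-0.9999, 0.0115, -0.0005, 0.1352], [0.0018, 0.1931, 0.9812, 1.1375], [0.0, 0.0, 0.0, 1.0]])]
wrist [[272.9415144772691, 0.0, 258.02924276219306], [0.0, 272.9415144772691, 192.84042792366978], [0.0, 0.0, 1.0]] [('hand_eye', [[0.0009, 0.9706, 0.2406, 0.065], [1.0, -0.0008, -0.0006, 0.0009], [-0.0003, 0.2406, -0.9706, -0.151], [0.0, 0.0, 0.0, 1.0]])]
```

View pics/scene0.png

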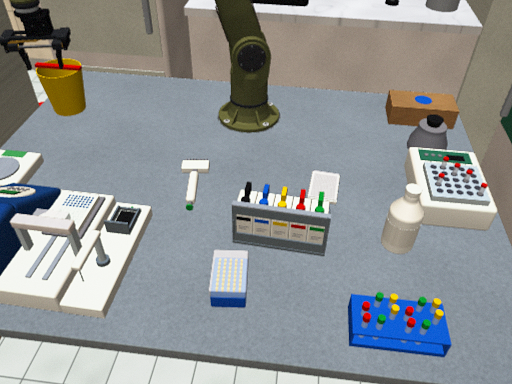

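View pics/top0.png

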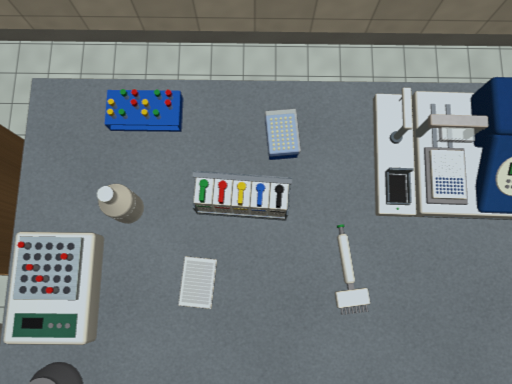

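View pics/wrist0.png

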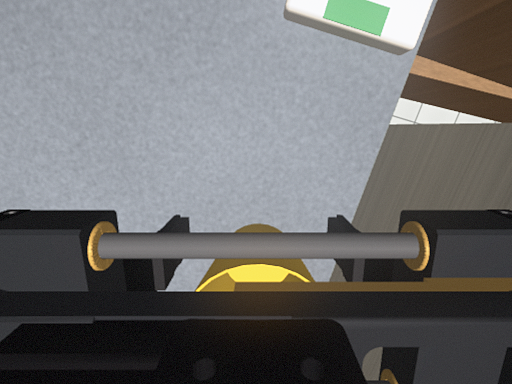

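The scene view shows the row with its caps at pixels (245–320, 190–205). The top view shows the order from left as green, red, yellow, blue, black, with the blue fin and cap at about (260, 193). The washer bay is the dark pocket at about (398, 187). Next I'll measure these.

```bash
cat > h.py <<'E'
import numpy as np,cv2
def load(n):
    c=np.load(n);return {k:c[k] for k in c.files}
def cloud(c,T=None):
    T=c["T"] if T is None else T
    K=c["mtx"];z=c["range_z"].astype(float);h,w=z.shape
    u,v=np.meshgrid(np.arange(w),np.arange(h))
    P=np.stack([(u-K[0,2])/K[0,0]*z,-(v-K[1,2])/K[1,1]*z,-z],-1)
    W=P@T[:3,:3].T+T[:3,3]; W[z<=0]=np.nan
    return W
def ray(c,u,v,h,T=None):
    T=c["T"] if T is None else T
    K=c["mtx"];d=np.array([(u-K[0,2])/K[0,0],-(v-K[1,2])/K[1,1],-1.])
    d=T[:3,:3]@d;o=T[:3,3];return o+d*(h-o[2])/d[2]
E
python3 - <<'E'
from h import *
for n in ["top","scene"]:
    c=load(f"pics/{n}0.npz");img=c["img"]
    hsv=cv2.cvtColor(img,cv2.COLOR_RGB2HSV);W=cloud(c)
    box=(slice(170,225),slice(185,300)) if n=="top" else (slice(170,260),slice(225,345))
    roi=np.zeros(img.shape[:2],bool);roi[box]=1
    H,S,V=hsv[...,0].astype(int),hsv[...,1],hsv[...,2]
    for nm,m in dict(blue=(H>100)&(H<125)&(S>150),green=(H>50)&(H<80)&(S>150),yel=(H>20)&(H<33)&(S>150),red=((H<6)|(H>174))&(S>150),black=(V<45)).items():
        k,l,st,cen=cv2.connectedComponentsWithStats((m&roi).astype(np.uint8))
        for i in range(1,k):
            if st[i,4]>12:
                p=W[l==i];print(n,nm,st[i],np.round(cen[i],1),np.round(np.nanmedian(p,0),4),np.round(np.nanmax(p[:,2]),4))
    lo=(100,130,380,300)
t=load("pics/top0.npz")["img"][:,:,::-1]
cv2.imwrite("pics/topz.png",np.hstack([cv2.resize(t[165:230,185:300],None,fx=4,fy=4,interpolation=2)[:260],cv2.resize(t[160:225,370:425],None,fx=4,fy=4,interpolation=2)]))
s=load("pics/scene0.npz")["img"][:,:,::-1]
cv2.imwrite("pics/scenez.png",np.hstack([cv2.resize(s[165:265,220:350],None,fx=3,fy=3,interpolation=2),cv2.resize(s[190:290,70:160],None,fx=3,fy=3,interpolation=2)]))
E
```

```text
top blue [257 184   8  22 100] [259.7 192.4] [0.5854 0.1217 0.1422] 0.1547
top green [200 180   8  22 106] [202.4 189.2] [0.5903 0.2574 0.1473] 0.1553
top yel [237 182   8  23 107] [240.4 191.7] [0.5854 0.1668 0.1475] 0.1533
top red [219 181   8  22 110] [221.5 190.5] [0.5871 0.2118 0.1482] 0.155
top black [276 185   7  23  90] [278.6 194.3] [0.5818 0.076  0.1451] 0.1552
scene blue [259 184  10  21 109] [264.7 194.7] [0.5894 0.1225 0.1409] 0.1555
scene blue [255 219  13   5  31] [261. 221.] [0.6251 0.1185 0.0856] 0.0911
scene green [315 192   9  20  94] [319.9 203.1] [0.5991 0.2589 0.1375] 0.1536
scene green [310 227  14   4  33] [316.2 228.8] [0.634  0.2562 0.0857] 0.0896
scene yel [278 187   9  20 106] [282.8 197.4] [0.5928 0.1676 0.1407] 0.1552
scene yel [273 222  14   5  40] [279.4 223.7] [0.6291 0.1642 0.0859] 0.0916
scene red [296 189  10  21 105] [301.3 200.1] [0.5957 0.2132 0.1394] 0.1545
scene red [291 225  14   4  37] [297.8 226.3] [0.6313 0.211  0.0867] 0.092
scene black [241 182  10  20 102] [246.7 192.2] [0.5867 0.0774 0.1402] 0.1552
scene black [237 217  13   4  30] [243.1 218.4] [0.6229 0.0733 0.0859] 0.0918
```

View pics/topz.png

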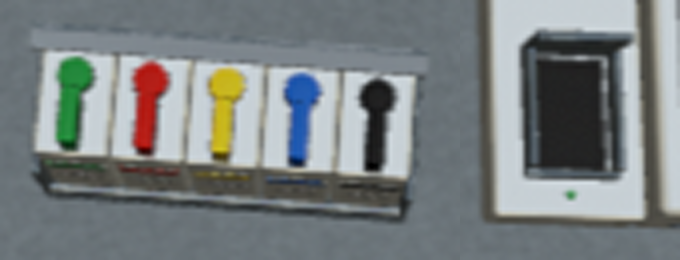

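View pics/scenez.png

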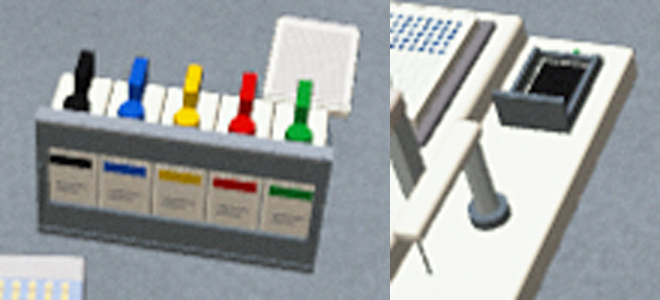

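Request:
{"api": "servo_tool", "payload": {
  "moves": "0 0 -0.04 0 0 0 -1;0 0 -0.04 0 0 0 -1;0 0 -0.02 0 0 0 -1;0.036 -0.016 0 0 0 0 0.4;0.036 -0.016 0 0 0 0 0.4;0.036 -0.016 0 0 0 0 0.4;0.036 -0.016 0 0 0 0 0.4;0.036 -0.016 0 0 0 0 0.4;0.036 -0.016 0 0 0 0 0.4;0.036 -0.016 0 0 0 0 0.4;0.036 -0.016 0 0 0 0 0.4;0.036 -0.016 0 0 0 0 0.4"
}}

```text
time_s: 1.15
tool_pos: [0.448, -0.3992, 0.3302]
tool_rot: [-179.5, 0.5, 14.2]
force: [0.3, -0.2, 0.4]
grip_width: 0.0352
```

Run:
```python
from h import *
# fins+caps silhouettes: bottom-of-fin etc. rack line fits: red fin-top rays
c=load("pics/top0.npz");W=cloud(c)
m=(W[...,2]>.118)&(W[...,2]<.150)&(abs(W[...,0]-.59)<.08)&(abs(W[...,1]-.165)<.15)
p=W[m];print(len(p),p.min(0),p.max(0))
hh,e=np.histogram(W[160:230,180:300,2][np.isfinite(W[160:230,180:300,2])],bins=np.arange(0,.17,.004))
print([(round(a,3),b) for a,b in zip(e,hh) if b>40])
# washer
R=W[90:225,370:425];hh,e=np.histogram(R[...,2],bins=np.arange(0,.2,.004));print([(round(a,3),b) for a,b in zip(e,hh) if b>30])
img=c["img"].astype(int)
for v in range(160,218,3): print(v,[int(x) for x in img[v,374:424].sum(1)//3])
```

```text
2666 [0.54815432 0.04444045 0.11800055] [0.63980262 0.28304985 0.14999543]
[(np.float64(0.0), np.int64(2308)), (np.float64(0.004), np.int64(252)), (np.float64(0.008), np.int64(58)), (np.float64(0.016), np.int64(51)), (np.float64(0.02), np.int64(111)), (np.float64(0.024), np.int64(94)), (np.float64(0.08), np.int64(65)), (np.float64(0.084), np.int64(41)), (np.float64(0.092), np.int64(43)), (np.float64(0.112), np.int64(54)), (np.float64(0.116), np.int64(760)), (np.float64(0.12), np.int64(834)), (np.float64(0.124), np.int64(78)), (np.float64(0.128), np.int64(148)), (np.float64(0.132), np.int64(695)), (np.float64(0.136), np.int64(160)), (np.float64(0.144), np.int64(61)), (np.float64(0.148), np.int64(235)), (np.float64(0.152), np.int64(68))]
[(np.float64(0.0), np.int64(648)), (np.float64(0.004), np.int64(112)), (np.float64(0.008), np.int64(51)), (np.float64(0.012), np.int64(67)), (np.float64(0.016), np.int64(66)), (np.float64(0.02), np.int64(52)), (np.float64(0.024), np.int64(66)), (np.float64(0.028), np.int64(309)), (np.float64(0.032), np.int64(2004)), (np.float64(0.036), np.int64(1379)),
[... 4392 characters left out ...]
207, 207, 207, 207, 206, 206, 206, 206, 206, 206, 206, 206, 206, 206, 206, 207, 207, 207, 207, 206, 206, 206, 206, 206, 206, 205, 206, 205, 205, 206, 205, 205, 205, 205, 207, 187, 123, 78, 75, 91, 136, 176, 194, 205]
214 [111, 97, 76, 73, 75, 80, 81, 83, 83, 84, 85, 87, 87, 88, 89, 91, 92, 93, 96, 101, 104, 107, 111, 117, 124, 128, 134, 144, 149, 152, 156, 161, 166, 168, 171, 173, 176, 180, 180, 181, 182, 163, 98, 73, 74, 75, 76, 78, 81, 81]
217 [114, 115, 116, 116, 113, 112, 112, 114, 116, 113, 109, 109, 111, 112, 111, 110, 112, 114, 115, 115, 114, 114, 113, 109, 109, 112, 116, 117, 114, 114, 112, 112, 111, 112, 112, 111, 112, 112, 113, 113, 113, 114, 116, 115, 111, 108, 104, 105, 105, 104]
```

Request:
{"api": "servo_tool", "payload": {
  "moves": "0.027 -0.030 0 0 0 0 0.4;0.027 -0.030 0 0 0 0 0.4;0.027 -0.030 0 0 0 0 0.4;0.027 -0.030 0 0 0 0 0.4;0.027 -0.030 0 0 0 0 0.4;0 0 0 0 0 0.19 0.4;0 0 0 0 0 0.19 0.4;0 0 0 0 0 0.19 0.4;0 0 0 0 0 0 0.4;0 0 0 0 0 0 0.4;0 0 0 0 0 0 0.4"
}}

```text
time_s: 2.07
tool_pos: [0.5509, -0.1976, 0.3262]
tool_rot: [-179.1, 0.7, -1.2]
force: [-0.5, -0.4, 0.3]
grip_width: 0.0262
```

```bash
cat >> h.py <<'E'
from scipy.spatial.transform import Rotation as Rn
def snap(name):
    from cell import env
    o=env.get_obs();c=env.read_camera("wrist")
    T=np.eye(4);T[:3,:3]=Rn.from_euler("xyz",o["tool_rot"],degrees=True).as_matrix();T[:3,3]=o["tool_pos"]
    c["T"]=T@c["hand_eye"];c["tool"]=T
    np.savez(f"pics/{name}.npz",**c);cv2.imwrite(f"pics/{name}.png",c["img"][:,:,::-1]);print(o["tool_pos"],o["tool_rot"],o["joint_velocities"].round(2))
    return c
E
python3 -c "
from h import *
snap('w1')"
```

```text
[ 0.5508831  -0.19759457  0.3261937 ] [-179.08812657    0.72962759   -1.15176675] [ 0.32  0.18 -0.12  0.22  0.08  0.04  1.51]
```

View pics/w1.png

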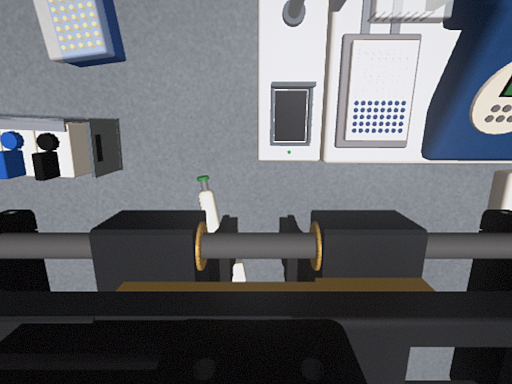

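The wrist view shows the bay, with its mat centred near (291, 115). The blue and black caps are at the left, (10, 140) and (47, 142). I'll fit the bay outline in both views.

Run:
```python
from h import *
w=load("pics/w1.npz");t=load("pics/top0.npz");s=load("pics/scene0.npz")
cv2.imwrite("pics/w1z.png",cv2.resize(w["img"][70:170,250:335,::-1],None,fx=6,fy=6,interpolation=2))
W=cloud(w)
print("floor z wrist",np.nanmedian(W[100:130,283:300,2]),"top",np.nanmedian(cloud(t)[180:196,392:402,2]), "washer top", np.nanmedian(W[148:156,262:318,2]),"bench",np.nanmedian(W[60:110,150:240,2]))
# black mat
for nm,c,box in (("w",w,(80,150,265,320)),("t",t,(160,215,380,415))):
    g=c["img"].astype(int).sum(2)//3
    m=np.zeros(g.shape,np.uint8);a,b,cc,d=box;m[a:b,cc:d]=(g[a:b,cc:d]<60)
    if nm=="w":
        for v in (85,88,90,95,105,115,125,135,140,143,145,147): print(v,g[v,266:318].tolist())
        print(g[78:160,291].tolist())
```

```text
floor z wrist 0.035206438541929674 top 0.03601933025132986 washer top 0.03482716086034687 bench -0.0004489802341925697
85 [235, 237, 237, 244, 208, 98, 120, 128, 132, 128, 130, 130, 133, 133, 132, 131, 129, 132, 128, 130, 130, 129, 130, 131, 131, 133, 132, 134, 133, 135, 131, 130, 134, 132, 133, 135, 131, 133, 134, 133, 134, 133, 134, 136, 135, 135, 135, 128, 123, 121, 203, 242]
88 [236, 237, 237, 244, 214, 109, 115, 122, 102, 57, 57, 59, 59, 57, 58, 58, 59, 59, 58, 59, 58, 63, 65, 65, 66, 67, 66, 67, 67, 69, 67, 66, 68, 66, 65, 65, 69, 71, 70, 69, 70, 72, 76, 82, 106, 122, 130, 209, 247, 242, 238, 237]
90 [236, 237, 238, 245, 206, 102, 127, 146, 184, 197, 186, 187, 190, 190, 189, 191, 190, 190, 191, 191, 193, 178, 161, 159, 162, 162, 164, 162, 164, 163, 163, 163, 164, 162, 164, 161, 163, 162, 162, 159, 171, 201, 164, 73, 114, 140, 138, 216, 244, 239, 237, 236]
95 [237, 236, 237, 246, 205, 97, 130, 153, 150, 93, 73, 78, 79, 79, 80, 77, 79, 82, 82, 80, 81, 79, 80, 80, 84, 78, 81, 81, 81, 80, 84, 86, 82, 85, 86, 84, 83, 87, 82, 72, 129, 169, 131, 85, 123, 134, 139, 216, 243, 238, 237, 
[... 1626 characters left out ...]
0, 133, 134, 131, 133, 135, 145, 175, 226, 240, 236, 236, 237, 236, 236, 238]
147 [235, 235, 235, 237, 239, 239, 241, 241, 239, 241, 240, 241, 241, 240, 242, 241, 243, 242, 242, 242, 241, 241, 241, 242, 242, 241, 242, 241, 241, 242, 242, 241, 241, 241, 242, 242, 242, 241, 242, 242, 241, 241, 240, 239, 238, 237, 237, 236, 236, 237, 237, 236]
[236, 238, 244, 204, 139, 131, 138, 133, 96, 76, 67, 195, 162, 87, 80, 83, 85, 78, 82, 82, 80, 79, 82, 80, 82, 82, 80, 77, 79, 77, 78, 77, 76, 79, 75, 76, 78, 76, 75, 75, 75, 76, 74, 72, 73, 75, 73, 75, 73, 73, 74, 74, 72, 76, 72, 72, 72, 72, 70, 75, 71, 65, 52, 244, 176, 108, 124, 127, 231, 241, 237, 238, 242, 230, 227, 239, 240, 237, 237, 236, 239, 233]
```

View pics/w1z.png

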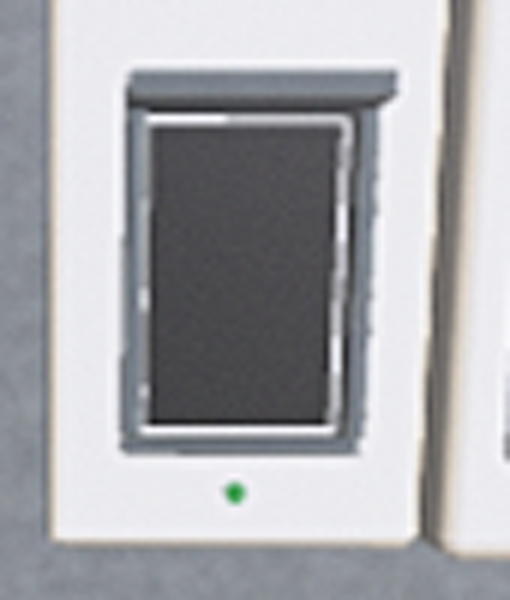

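Run:
```python
from h import *
w=load("pics/w1.npz");t=load("pics/top0.npz")
def quad(c,box,h,thr):
    g=c["img"].astype(float).mean(2);a,b,l,r=box
    L=[];Rr=[];Tp=[];B=[]
    def cross(p,i0,step):
        i=i0
        while p[i]<thr: i+=step
        j=i-step
        return j+(thr-p[j])/(p[i]-p[j])*step
    cu=(l+r)//2;cv=(a+b)//2
    for v in range(a,b,1): L.append((cross(g[v],cu,-1),v));Rr.append((cross(g[v],cu,1),v))
    for u in range(l,r,1): Tp.append((u,cross(g[:,u],cv,-1)));B.append((u,cross(g[:,u],cv,1)))
    res={}
    for n,q in dict(L=L,R=Rr,T=Tp,B=B).items():
        P=np.array([ray(c,u,v,h)[:2] for u,v in q])
        vx,vy,x,y=cv2.fitLine(P.astype(np.float32),cv2.DIST_HUBER,0,.001,.001).ravel()
        a=np.degrees(np.arctan2(vy,vx)); res[n]=(x,y,a);print(n,np.round([x,y],4),round(float(a),2))
    print("centre x",(res["T"][0]+res["B"][0])/2,"y",(res["L"][1]+res["R"][1])/2,"size",res["T"][0]-res["B"][0],res["L"][1]-res["R"][1])
quad(w,(98,136,278,302),.035,100)
quad(t,(178,199,393,402),.035,55)
# washer left edge, front edge from wrist at z=.035
g=w["img"].astype(float).mean(2)
P=[]
for v in range(20,155,3):
    u=265
    while g[v,u]>190:u-=1
    P.append(ray(w,u+.5,v,.035)[:2])
for q in (P,):
    P=np.array(q,np.float32);vx,vy,x,y=cv2.fitLine(P,cv2.DIST_HUBER,0,.001,.001).ravel();print("left edge",x,y,np.degrees(np.arctan2(vy,vx)))
P=[]
for u in range(264,318,3):
    v=152
    while g[v,u]>190:v+=1
    P.append(ray(w,u,v-.5,.035)[:2])
P=np.array(P,np.float32);vx,vy,x,y=cv2.fitLine(P,cv2.DIST_HUBER,0,.001,.001).ravel();print("front edge",x,y,np.degrees(np.arctan2(vy,vx)))
P=[]
for v in range(135,212,3):
    u=383
    g2=t["img"].astype(float).mean(2)
    while g2[v,u]>150:u-=1
    P.append(ray(t,u+.5,v,.035)[:2])
P=np.array(P,np.float32);vx,vy,x,y=cv2.fitLine(P,cv2.DIST_HUBER,0,.001,.001).ravel();print("top left edge",x,y,np.degrees(np.arctan2(vy,vx)))
```

```text
L [ 0.6244 -0.2212] -1.06
R [ 0.6271 -0.2682] -0.87
T [ 0.6623 -0.2412] 88.69
B [ 0.5883 -0.2463] 89.01
centre x 0.62531525 y -0.24471231 size 0.07404125 0.04699847
L [ 0.6154 -0.2246] -0.53
R [ 0.6224 -0.2656] -0.29
T [ 0.659  -0.2473] 88.1
B [ 0.5871 -0.2434] 88.2
centre x 0.62304556 y -0.2451007 size 0.07186657 0.041092694
left edge 0.6615913 -0.19697522 -1.0848008
front edge 0.5578096 -0.23882338 89.009384
top left edge 0.66699386 -0.1955627 -0.9994547
```

Request:
{"api": "servo_tool", "payload": {
  "moves": "-0.004 -0.04 0.006 0 0 0 0.4;-0.004 -0.04 0.006 0 0 0 0.4;-0.004 -0.04 0.006 0 0 0 0.4;-0.004 -0.04 0.006 0 0 0 0.4;-0.004 -0.04 0.006 0 0 0 0.4;-0.004 -0.04 0.006 0 0 0 0.4;-0.004 -0.04 0.006 0 0 0.07 0.4;-0.004 -0.038 0.006 0 0 0 0.4;0 0 0 0 0 0 0.4;0 0 0 0 0 0 0.4"
}}

```text
time_s: 2.95
tool_pos: [0.5254, 0.1248, 0.2798]
tool_rot: [-179.3, 0.6, -3.5]
force: [0.1, -0.6, 0.1]
grip_width: 0.0265
```

```bash
python3 -c "
from h import *
snap('w2')"
```

```text
[0.52543345 0.12476103 0.27980446] [-179.27765823    0.64087798   -3.52789594] [-3.59  0.16 -2.44  0.59 -2.63 -0.87 -0.46]
```

View pics/w2.png

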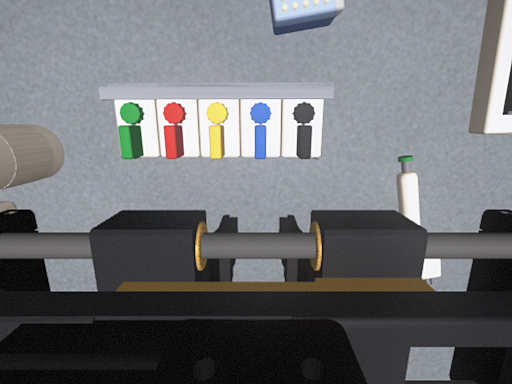

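The row fills the view. The blue cap is at (261, 113), its fin runs down to (261, 157), and the ledge is along row ~97.

Run:
```python
from h import *
c=load("pics/w2.npz");img=c["img"];hsv=cv2.cvtColor(img,cv2.COLOR_RGB2HSV);H,S,V=[hsv[...,i].astype(int) for i in range(3)]
W=cloud(c)
ms=dict(green=(H>50)&(H<80)&(S>150),red=((H<6)|(H>174))&(S>150),yel=(H>20)&(H<33)&(S>150),blue=(H>100)&(H<125)&(S>150),black=(V<75))
xs={}
for n,m in ms.items():
    r=np.zeros(m.shape,np.uint8);r[100:165,105:325]=m[100:165,105:325]
    k,l,st,ce=cv2.connectedComponentsWithStats(r);i=1+st[1:,4].argmax();mm=l==i
    ys=np.where(mm.any(1))[0];
    rows=[(v,np.where(mm[v])[0].min(),np.where(mm[v])[0].max()) for v in range(ys.min(),ys.max()+1)]
    cap=[r for r in rows if r[0]<ys.min()+22]
    wmax=max(r[2]-r[1] for r in cap);
    um=np.mean([(r[1]+r[2])/2 for r in cap if r[2]-r[1]>=wmax-1]);vm=ys.min()+ (wmax)/2
    fin=rows[-9:-3]; fu=np.mean([(r[1]+r[2])/2 for r in fin])
    print(n,st[i],"cap",round(um,1),round(vm,1),wmax+1,ray(c,um,vm,.133)[:2].round(4),"depth z cap",np.nanmedian(W[int(vm)-2:int(vm)+3,int(um)-2:int(um)+3,2]).round(4),"finend uv",round(fu,1),ys.max(), "z", np.nanmedian(W[ys.max()-6:ys.max()-2,int(fu),2]).round(4),ray(c,fu,ys.max()+.5,.150)[:2].round(4))
    xs[n]=ray(c,um,vm,.133)
P=np.array(list(xs.values()));vx,vy,x,y=cv2.fitLine(P[:,:2].astype(np.float32),cv2.DIST_L2,0,.001,.001).ravel();print("caps yaw",np.degrees(np.arctan2(vy,vx)),np.linalg.norm(P[0]-P[-1])/4)
g=img.astype(float).mean(2)
print(g[78:104,180].round().tolist(),g[78:104,285].round().tolist())
for v in (125,140,150): print(v,g[v,105:328].round().astype(int).tolist())
cv2.imwrite("pics/w2z.png",cv2.resize(img[75:170,180:330,::-1],None,fx=5,fy=5,interpolation=2))
```

```text
green [119 126  14  32 109] cap 124.5 130.5 10 [0.5922 0.2643] depth z cap 0.1497 finend uv 123.6 157 z 0.1495 [0.5653 0.2619]
red [164 126  13  32 336] cap 169.7 131.0 11 [0.5887 0.2161] depth z cap 0.1497 finend uv 170.9 157 z 0.1493 [0.5624 0.2129]
yel [210 126   5  18  21] cap 212.5 127.5 4 [0.5896 0.17  ] depth z cap 0.1493 finend uv 210.0 143 z 0.1489 [0.5742 0.1712]
blue [251 103  20  20  70] cap 260.2 112.5 20 [0.6017 0.1186] depth z cap 0.1326 finend uv 260.2 122 z 0.1324 [0.5917 0.1191]
black [297 139   6  20  26] cap 297.7 139.5 2 [0.5716 0.0803] depth z cap 0.122 finend uv 297.4 158 z 0.1267 [0.5537 0.0832]
caps yaw 86.804245 0.04629626686816367
[157.0, 160.0, 160.0, 164.0, 165.0, 169.0, 165.0, 156.0, 169.0, 179.0, 186.0, 191.0, 188.0, 184.0, 185.0, 184.0, 184.0, 185.0, 190.0, 188.0, 175.0, 222.0, 249.0, 251.0, 254.0, 228.0] [158.0, 154.0, 154.0, 151.0, 168.0, 179.0, 178.0, 173.0, 177.0, 179.0, 178.0, 185.0, 187.0, 188.0, 186.0, 183.0, 184.0, 185.0, 188.0, 194.0, 158.0, 235.0, 251.0, 248.0, 248.0, 248.0]
125 [156, 154, 156, 155, 157, 160, 157, 153, 157, 155, 158, 162, 225
[... 2521 characters left out ...]
254, 249, 248, 247, 247, 247, 248, 248, 247, 248, 248, 248, 248, 240, 174, 168, 234, 248, 249, 248, 247, 248, 248, 252, 238, 181, 188, 195, 195, 195, 194, 196, 194, 199, 198, 182, 141, 109, 105, 166, 244, 252, 249, 248, 248, 248, 247, 248, 248, 248, 248, 249, 248, 249, 217, 135, 202, 247, 249, 249, 248, 248, 248, 248, 247, 248, 248, 250, 254, 221, 123, 142, 148, 150, 149, 152, 151, 151, 153, 145, 135, 229, 254, 249, 248, 248, 248, 248, 248, 248, 247, 248, 248, 250, 239, 160, 157, 229, 246, 248, 248, 247, 247, 247, 247, 247, 248, 247, 248, 252, 251, 179, 55, 73, 74, 78, 83, 85, 85, 87, 84, 82, 85, 85, 75, 99, 233, 255, 248, 247, 247, 247, 247, 248, 251, 227, 151, 160, 167, 163, 162, 163, 164]
```

View pics/w2z.png

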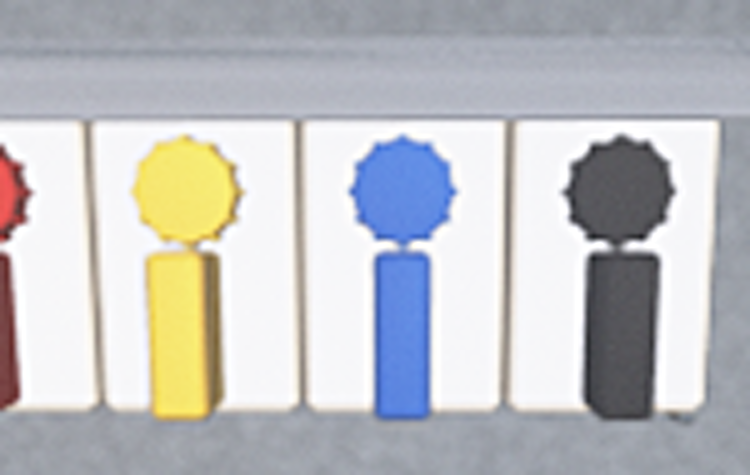

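```bash
cat > meas.py <<'E'
from h import *
import sys
def row(c,box,hcap=.133,hfin=.150):
    img=c["img"];g=img.astype(int);mn=g.min(2)
    a,b,l,r=box;m=np.zeros(mn.shape,np.uint8);m[a:b,l:r]=(mn[a:b,l:r]<175)
    k,lab,st,ce=cv2.connectedComponentsWithStats(m,connectivity=4)
    for i in range(1,k):
        if st[i,4]>60:
            h=hcap if st[i,3]<st[i,2]*1.3 else hfin
            W=cloud(c);print(st[i],ce[i].round(2),"z",np.nanpercentile(W[lab==i][:,2],80).round(4),ray(c,*ce[i],h)[:2].round(4))
E
python3 - <<'E'
from meas import *
c=load("pics/w2.npz")
row(c,(101,156,112,322))
g=c["img"].astype(float).mean(2)
# ledge front edge: line min near row 98 -> subpixel crossing to white
P=[]
for u in list(range(120,322,2)):
    v=103
    if g[v,u]<235: continue
    while g[v,u]>205: v-=1
    vv=v+(205-g[v,u])/(g[v+1,u]-g[v,u]);P.append(ray(c,u,vv,.130)[:2])
P=np.array(P,np.float32);vx,vy,x,y=cv2.fitLine(P,cv2.DIST_HUBER,0,.001,.001).ravel();print(len(P),"ledge",x,y,np.degrees(np.arctan2(vy,vx)), "x at .12",x+(0.12-y)*vx/vy)
# seams at z=.12
for v in range(108,150,6):
    o=[]
    for u0 in (158,199,240,282):
        s=slice(u0-6,u0+7);wt=np.clip(235-g[v,s],0,None);o.append((wt*np.arange(u0-6,u0+7)).sum()/wt.sum())
    print(v,np.round(o,2),[ray(c,u,v,.118)[:2].round(4).tolist() for u in o])
E
```

```text
[ 112  101   32   55 1432] [127.32 130.82] z 0.1489 [0.5917 0.2531]
[155 101   6  55  78] [157.32 128.23] z 0.1181 [0.5924 0.2225]
[197 101   4  55  76] [198.42 128.59] z 0.1181 [0.5895 0.1812]
[239 101   2  55  80] [239.6 125.5] z 0.118 [0.59   0.1398]
[280 101   3  55  84] [281.01 127.85] z 0.1179 [0.5852 0.0987]
[163 102  24  54 957] [173.72 128.93] z 0.1495 [0.5907 0.2061]
[206 102  23  54 807] [216.69 128.03] z 0.1495 [0.589  0.1629]
[250 102  21  54 680] [260.03 126.39] z 0.1498 [0.5879 0.1195]
[292 102  23  54 820] [303.54 127.65] z 0.1497 [0.5841 0.0763]
59 ledge 0.6168877 0.13725394 86.48945 x at .12 0.6158292
108 [159.34 197.33 239.29 281.36] [[0.6137, 0.2289], [0.6112, 0.1871], [0.6083, 0.1412], [0.6055, 0.0953]]
114 [160.14 197.64 239.39 281.26] [[0.6074, 0.2289], [0.6048, 0.1875], [0.602, 0.1416], [0.5992, 0.0957]]
120 [156.56 198.06 239.44 281.18] [[0.6013, 0.2339], [0.5985, 0.1878], [0.5957, 0.142], [0.5929, 0.096]]
126 [160.42 198.33 239.59 281.09] [[0.5946, 0.2306], [0.592, 0.1883], [0.5892, 0.1424], [0.5864, 0.0964]]
132 [160.45 198.56 239.72 281.  ] [[0.5881, 0.2315], [0.5855, 0.1888], [0.5827, 0.1427], [0.58, 0.0967]]
138 [159.44 199.05 239.84 280.82] [[0.5816, 0.2337], [0.5789, 0.189], [0.5762, 0.1431], [0.5734, 0.0972]]
144 [158.81 199.29 240.   280.69] [[0.575, 0.2354], [0.5723, 0.1895], [0.5695, 0.1434], [0.5668, 0.0976]]
```

Run:
```python
from meas import *
for n in ("w1","w2"):
    c=load(f"pics/{n}.npz");P=cloud(c,c["hand_eye"])
    for v in (222,228,266,272,276):
        g=c["img"][v].astype(int).sum(1)//3
        print(n,v,g[205:315:1].tolist() if n=="w2" else "")
        for u in (234,235,236,237,238,239,279,280,281,282,283,284): print(u,P[v,u].round(4).tolist(),end=" ")
        print()
cv2.imwrite("pics/w2f.png",cv2.resize(c["img"][200:295,195:325,::-1],None,fx=6,fy=6,interpolation=2))
```

```text
w1 222 
234 [0.0098, -0.0132, 0.0013] 235 [0.01, -0.0125, 0.0007] 236 [0.0098, -0.012, 0.0011] 237 [0.008, -0.0118, 0.0062] 238 [-0.1094, -0.0359, 0.3283] 239 [-0.1086, -0.0339, 0.3262] 279 [-0.1085, 0.0401, 0.3261] 280 [0.0079, 0.0144, 0.0064] 281 [0.0095, 0.0146, 0.002] 282 [0.0099, 0.0151, 0.0009] 283 [0.0095, 0.0158, 0.0022] 284 [0.0096, 0.0164, 0.0017] 
w1 228 
234 [0.0097, -0.0124, -0.0084] 235 [0.0096, -0.0118, -0.008] 236 [0.0072, -0.0118, -0.0019] 237 [0.0046, -0.0118, 0.0047] 238 [-0.121, -0.0361, 0.3277] 239 [-0.1218, -0.0344, 0.3299] 279 [-0.1204, 0.0403, 0.3263] 280 [0.0045, 0.0144, 0.0052] 281 [0.0071, 0.0144, -0.0016] 282 [0.0099, 0.0143, -0.0088] 283 [0.0099, 0.0148, -0.0087] 284 [0.0097, 0.0154, -0.0083] 
w1 266 
234 [-0.1883, -0.0432, 0.3078] 235 [-0.1862, -0.041, 0.304] 236 [-0.1882, -0.0395, 0.3078] 237 [-0.1874, -0.0375, 0.3062] 238 [-0.1873, -0.0357, 0.3061] 239 [-0.1884, -0.034, 0.308] 279 [-0.1989, 0.0419, 0.3271] 280 [-0.1994, 0.0439, 0.3281] 281 [-0.1988, 0.0457, 0.327] 282 [-0.1997, 0.0479, 0.3287] 283 [-0.2001, 0.0499, 0.3294] 284 [-0.0093, 0.0152, -0.0161
[... 4369 characters left out ...]
151, 153, 153, 151, 151, 151, 151, 151, 147, 146, 146, 145, 147, 149, 154, 152, 151, 155, 151, 148, 151, 148, 149, 146, 147, 151, 154, 153, 158, 156, 154, 153, 151, 151, 154, 150, 151, 146, 149, 145, 142, 147, 124, 60, 27, 46, 60, 61, 65, 63, 64, 65, 63, 59, 64, 55, 38, 31, 28, 34, 30, 34, 31, 31, 27, 32, 33, 36, 36, 35, 32, 33, 30, 25]
234 [-0.1932, -0.0411, 0.2815] 235 [-0.1934, -0.0394, 0.2819] 236 [-0.1933, -0.0376, 0.2817] 237 [-0.1938, -0.0359, 0.2825] 238 [-0.194, -0.0341, 0.283] 239 [-0.1943, -0.0324, 0.2834] 279 [-0.1933, 0.0384, 0.2819] 280 [-0.1929, 0.0401, 0.2811] 281 [-0.1936, 0.042, 0.2823] 282 [-0.193, 0.0437, 0.2814] 283 [-0.1935, 0.0455, 0.2821] 284 [-0.1935, 0.0473, 0.2821]
```

View pics/w2f.png

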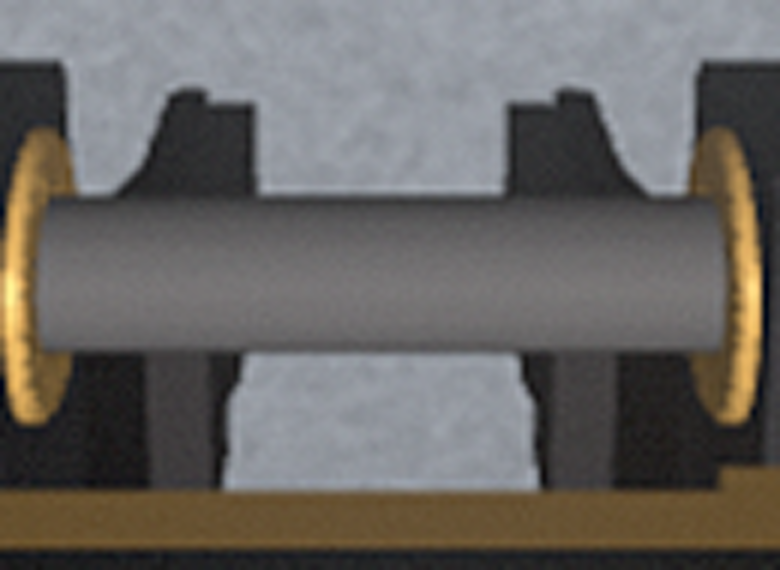

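```bash
sed -i 's/c\["T"\]=T@c\["hand_eye"\]/c["hand_eye"]=c["hand_eye"].copy();c["hand_eye"][1,3]-=.0013;c["T"]=T@c["hand_eye"]/' h.py
cat > mv.py <<'E'
import sys
from h import *
from cell import env
o=env.get_obs();t=np.array(list(map(float,sys.argv[1:7])))
R=Rn.from_euler("xyz",o["tool_rot"],degrees=True);D=Rn.from_euler("xyz",t[3:],degrees=True)
print("now",o["tool_pos"].round(4),o["tool_rot"].round(2),"F",o["force"].round(1),"w",round(o["grip_width"],4),"t",o["time_s"])
print("shift",R.inv().apply(t[:3]-o["tool_pos"]).round(4),"turn/0.5",((R.inv()*D).as_rotvec()/.5).round(3))
E
python3 mv.py .573 .1215 .21 180 0 -3.45
```

```text
now [0.5251 0.1258 0.2799] [-179.19    0.67   -3.49] F [-0.5  1.9 -0.3] w 0.0258 t 3.0
shift [0.0489 0.0023 0.0693] turn/0.5 [-0.028  0.023 -0.002]
```

Request:
{"api": "servo_tool", "payload": {
  "moves": "0.0245 0.001 0.03 -0.014 0.012 0 0.4;0.0245 0.001 0.03 -0.014 0.012 0 0.4;0 0 0 0 0 0 0.4;0 0 0 0 0 0 0.4;0 0 0 0 0 0 0.4"
}}

```text
time_s: 3.42
tool_pos: [0.5779, 0.1136, 0.2193]
tool_rot: [179.8, -0.3, -3.9]
force: [-0.6, -0.6, 1.0]
grip_width: 0.0261
```

```bash
python3 mv.py .573 .1215 .21 180 0 -3.45;python3 -c "
from h import *
snap('w3')";python3 mv.py .573 .1215 .21 180 0 -3.45
```

```text
now [0.5779 0.1136 0.2193] [179.84  -0.27  -3.88] F [-0.6 -0.6  1. ] w 0.0261 t 3.4167
shift [-0.0055 -0.0076  0.0092] turn/0.5 [ 0.006 -0.009 -0.015]
[0.57794312 0.11356234 0.21925093] [179.84133025  -0.26831028  -3.88002486] [ 1.06 -0.19  0.26 -0.92 -0.32  0.7   0.62]
now [0.5781 0.1135 0.2199] [179.84  -0.33  -3.9 ] F [ 0.8 -0.8  0.1] w 0.0262 t 3.4667
shift [-0.0057 -0.0077  0.0098] turn/0.5 [ 0.006 -0.011 -0.016]
```

View pics/w3.png

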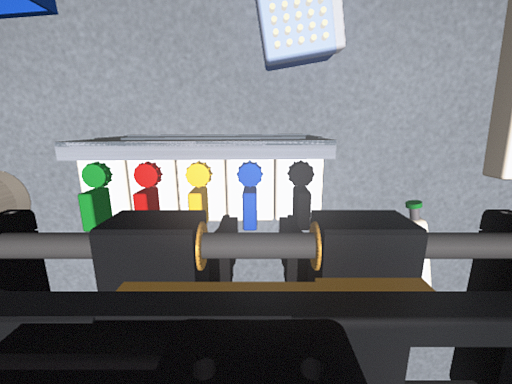

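Request:
{"api": "servo_tool", "payload": {
  "moves": "0 0 0 0 0 0 0.4;0 0 0 0 0 0 0.4;0 0 0 0 0 0 0.4"
}}

```text
time_s: 3.72
tool_pos: [0.5786, 0.1124, 0.2233]
tool_rot: [179.8, -0.6, -4.0]
force: [-0.5, -0.4, 1.4]
grip_width: 0.0262
```

Request:
{"api": "servo_tool", "payload": {
  "moves": "0 0 0 0 0 0 0.4;0 0 0 0 0 0 0.4;0 0 0 0 0 0 0.4"
}}

```text
time_s: 3.97
tool_pos: [0.5788, 0.1127, 0.2257]
tool_rot: [179.8, -0.8, -4.0]
force: [-0.1, 0.5, -0.6]
grip_width: 0.026
```

```bash
python3 mv.py .573 .1215 .21 180 0 -3.45
python3 - <<'E'
from meas import *
c=load("pics/w3.npz");g=c["img"].astype(float).mean(2);mn=c["img"].min(2)
for v in (195,200,205,210,215,220,225):
    print(v,mn[v,222:280].tolist())
E
```

```text
now [0.5788 0.1127 0.2257] [179.81  -0.82  -3.98] F [-0.1  0.5 -0.6] w 0.026 t 3.9667
shift [-0.0066 -0.0085  0.0156] turn/0.5 [ 0.007 -0.028 -0.018]
195 [251, 251, 249, 211, 124, 199, 247, 251, 252, 251, 251, 251, 251, 251, 251, 251, 251, 252, 254, 251, 184, 86, 105, 107, 109, 111, 112, 109, 111, 111, 109, 110, 106, 91, 181, 251, 254, 252, 251, 251, 251, 251, 251, 251, 251, 251, 251, 251, 252, 252, 254, 230, 118, 174, 235, 248, 251, 251]
200 [251, 251, 251, 226, 134, 189, 244, 251, 252, 252, 251, 251, 251, 251, 251, 251, 251, 251, 252, 255, 241, 76, 103, 108, 108, 107, 106, 106, 107, 108, 107, 106, 104, 90, 178, 250, 254, 252, 251, 251, 251, 251, 251, 251, 251, 252, 251, 251, 251, 252, 254, 228, 118, 179, 238, 250, 252, 251]
205 [251, 251, 252, 233, 147, 180, 235, 251, 252, 251, 251, 251, 251, 251, 251, 251, 251, 251, 253, 255, 240, 75, 101, 106, 108, 105, 107, 106, 106, 106, 108, 108, 105, 89, 181, 249, 254, 252, 251, 251, 251, 251, 251, 251, 251, 251, 251, 251, 251, 252, 254, 230, 113, 179, 237, 250, 251, 251]
210 [251, 251, 252, 239, 165, 165, 226, 251, 252, 251, 251, 251, 251, 2
[... 344 characters left out ...]
 100, 102, 101, 102, 101, 103, 100, 98, 88, 126, 240, 255, 252, 251, 251, 251, 251, 251, 251, 251, 251, 251, 251, 251, 251, 252, 230, 130, 178, 240, 250, 252, 254]
220 [64, 75, 79, 80, 79, 81, 79, 81, 82, 81, 82, 83, 83, 79, 70, 141, 216, 230, 224, 227, 190, 89, 89, 98, 101, 99, 98, 96, 100, 99, 97, 100, 95, 88, 112, 178, 211, 207, 204, 203, 202, 202, 201, 200, 200, 200, 197, 197, 195, 199, 193, 172, 167, 165, 180, 215, 204, 138]
225 [74, 74, 73, 77, 74, 73, 78, 77, 79, 77, 81, 77, 84, 76, 71, 111, 161, 173, 171, 175, 151, 97, 89, 94, 97, 93, 97, 92, 94, 95, 95, 91, 93, 90, 108, 158, 180, 171, 173, 172, 169, 169, 170, 171, 174, 171, 169, 169, 166, 167, 164, 169, 177, 178, 176, 174, 160, 110]
```

Run:
```python
from meas import *
c=load("pics/w3.npz");mn=c["img"].min(2).astype(float)
for v in range(194,214,4):
    p=mn[v,236:264];w=np.clip(250-p,0,160);w[p>245]=0
    # half-level crossing
    ins=np.where(p<170)[0];a,b=ins[0],ins[-1]
    l=236+a-1+(p[a-1]-170)/(p[a-1]-p[a]);r=236+b+(170-p[b])/(p[b+1]-p[b])
    X=ray(c,(l+r)/2,v,.150);print(v,l,r,(l+r)/2,X[:2].round(4),"width",(r-l)/273*(-( np.linalg.inv(c["T"])@np.r_[X,1])[2]), "tool",(np.linalg.inv(c["tool"])@np.r_[X,1])[:3].round(4))
# seams either side at z .12
for v in (196,204,210):
    for u0 in (226,274):
        s=slice(u0-5,u0+6);wt=np.clip(235-mn[v,s],0,None);u=(wt*np.arange(u0-5,u0+6)).sum()/wt.sum();print(v,u,ray(c,u,v,.118)[:2].round(4))
W=cloud(c);print("fin top z",np.nanmedian(W[195:215,245:254,2]),"pack top z",np.nanmedian(W[190:210,230:238,2]))
```

```text
194 242.312 255.88888888888889 249.10044444444446 [0.5885 0.1204] width 0.011295993673232778 tool [ 0.0097 -0.0077  0.0693]
198 242.40816326530611 255.88297872340425 249.14557099435518 [0.585  0.1206] width 0.011251134597649128 tool [ 0.0063 -0.0077  0.0693]
202 242.43478260869566 255.92045454545453 249.1776185770751 [0.5816 0.1208] width 0.011300583742497055 tool [ 0.0028 -0.0077  0.0692]
206 242.43558282208588 255.9010989010989 249.16834086159238 [0.5781 0.1211] width 0.011324302057869544 tool [-0.0007 -0.0077  0.0692]
210 242.46753246753246 256.25 249.35876623376623 [0.5746 0.1212] width 0.011632747217181293 tool [-0.0042 -0.0076  0.0692]
196 226.11042944785277 [0.5802 0.1439]
196 274.2967032967033 [0.577 0.098]
204 226.33333333333334 [0.5722 0.1444]
204 274.27222222222224 [0.5691 0.0985]
210 226.59060402684563 [0.5662 0.1448]
210 274.25 [0.5631 0.0988]
fin top z 0.14972602140288277 pack top z 0.119632092502275
```

Request:
{"api": "servo_tool", "payload": {
  "moves": "-0.0033 -0.0043 0.022 0.003 -0.014 -0.009 0.4;-0.0033 -0.0043 0.022 0.003 -0.014 -0.009 0.4;0 0 0 0 0 0 0.4"
}}

```text
time_s: 4.22
tool_pos: [0.5746, 0.1222, 0.1831]
tool_rot: [-180.0, -0.3, -3.5]
force: [-0.8, 0.1, -0.8]
grip_width: 0.026
```

```bash
python3 mv.py .573 .1213 .133 180 0 -3.45
```

```text
now [0.5746 0.1222 0.1831] [-179.99   -0.31   -3.46] F [-0.8  0.1 -0.8] w 0.026 t 4.2167
shift [-0.0018  0.001   0.0501] turn/0.5 [-0.    -0.011 -0.   ]
```

Request:
{"api": "servo_tool", "payload": {
  "moves": "-0.001 0.0005 0.0125 0 -0.006 0 0.4;-0.001 0.0005 0.0125 0 -0.006 0 0.4;0 0 0.0125 0 0 0 0.4"
}}

```text
time_s: 4.47
tool_pos: [0.5749, 0.1219, 0.1472]
tool_rot: [-179.9, -0.3, -3.4]
force: [0.9, -0.4, 0.3]
grip_width: 0.0263
```

```bash
python3 mv.py .573 .1213 .133 180 0 -3.45
```

```text
now [0.5749 0.1219 0.1472] [-179.94   -0.31   -3.44] F [ 0.9 -0.4  0.3] w 0.0263 t 4.4667
shift [-0.002   0.0007  0.0142] turn/0.5 [-0.002 -0.011  0.001]
```

Request:
{"api": "servo_tool", "payload": {
  "moves": "-0.002 0.0005 0.008 0 -0.012 0 0.4;-0.001 0.0003 0.008 0 -0.006 0 0.4;-0.0005 0 0.0006 0 -0.003 0 0.4",
  "squeeze": 35
}}

```text
time_s: 4.72
tool_pos: [0.5722, 0.1211, 0.1317]
tool_rot: [-180.0, 0.2, -3.5]
force: [0.7, 0.8, 0.0]
grip_width: 0.0259
```

```bash
python3 mv.py .573 .1213 .133 180 0 -3.45
```

```text
now [0.5722 0.1211 0.1317] [-179.97    0.24   -3.49] F [0.7 0.8 0. ] w 0.0259 t 4.7167
shift [ 0.0008 -0.0002 -0.0013] turn/0.5 [-0.001  0.008 -0.001]
```

Request:
{"api": "servo_tool", "payload": {
  "moves": "0 0 -0.001 0 0 0 1;0 0 0 0 0 0 1;0 0 0.0005 0 0 0 1;0 0 0.0005 0 0 0 1",
  "squeeze": 35
}}

```text
time_s: 5.05
tool_pos: [0.5729, 0.1212, 0.132]
tool_rot: [-179.9, 0.2, -3.5]
force: [-2.3, 1.1, 7.6]
grip_width: 0.0115
```

```bash
python3 mv.py .573 .1213 .133 180 0 -3.45
```

```text
now [0.5729 0.1212 0.132 ] [-179.93    0.18   -3.52] F [-2.3  1.1  7.6] w 0.0115 t 5.05
shift [ 0.0001 -0.0001 -0.001 ] turn/0.5 [-0.002  0.006 -0.003]
```

```bash
cat > pk.py <<'E'
from h import *
from cell import env
YAW=-3.47
O=np.array([.590,.1205,0.])
Rr=Rn.from_euler("z",YAW,degrees=True)
g0=Rn.from_euler("xyz",[-179.93,.18,-3.52],degrees=True); p0=np.array([.5729,.1212,.132])
# pack origin at grasp, world
P0=O+[0,0,.008]
relR=g0.inv()*Rr; relp=g0.inv().apply(P0-p0)
def pack(o):
    R=Rn.from_euler("xyz",o["tool_rot"],degrees=True)
    return R*relR, R.apply(relp)+o["tool_pos"]
if __name__=="__main__":
    o=env.get_obs();R,p=pack(o)
    Q=Rr.inv()*R; e=Q.as_rotvec()
    q=Rr.inv().apply(p-O); foot=Rr.inv().apply(p+R.apply([-.036,0,0])-O); rt=Rr.inv().apply(p+R.apply([.036,0,.112])-O);rb=Rr.inv().apply(p+R.apply([.036,0,0])-O)
    th=-e[1];
    front=foot+(Q.apply([0,0,1.]))*((.024-foot[2])/np.cos(th))
    print("theta",th.round(4),"roll,yaw err",e[[0,2]].round(4),"foot",(foot*1e3).round(1),"reartop",(rt*1e3).round(1),"rearbot",(rb*1e3).round(1),"front face x at rail",(front[0]*1e3).round(1))
    print("tcp",o["tool_pos"].round(4),o["tool_rot"].round(2),"F",o["force"].round(1),"M",o["wrist_torque"].round(2),"w",round(o["grip_width"],4),"t",round(o["time_s"],2), "packw",p.round(4))
E
python3 pk.py
```

```text
theta 0.0 roll,yaw err [-0.     -0.0001] foot [-36.   0.   8.] reartop [ 36.   0. 120.] rearbot [36.  0.  8.] front face x at rail -36.0
tcp [0.5729 0.1212 0.132 ] [-179.93    0.18   -3.52] F [-2.3  1.1  7.6] M [-0.02  0.47 -0.02] w 0.0115 t 5.05 packw [0.59   0.1205 0.008 ]
```

Request:
{"api": "servo_tool", "payload": {
  "moves": "-0.0012 0 -0.0003 0 0.01 0 1;-0.0027 0 -0.0005 0 0.05 0 1;-0.0027 0 -0.0005 0 0.05 0 1;-0.0027 0 -0.0005 0 0.05 0 1"
}}

```text
time_s: 5.38
tool_pos: [0.5636, 0.1216, 0.133]
tool_rot: [-179.9, -4.4, -3.6]
force: [-1.4, -0.2, 3.2]
grip_width: 0.0123
```

```bash
python3 pk.py
```

```text
theta 0.0801 roll,yaw err [ 0.0008 -0.0018] foot [-35.4  -0.1   7.8] reartop [ 27.5  -0.3 125.2] rearbot [36.4 -0.2 13.6] front face x at rail -36.6
tcp [0.5636 0.1216 0.133 ] [-179.88   -4.41   -3.62] F [-1.4 -0.2  3.2] M [-0.05  0.66  0.04] w 0.0123 t 5.38 packw [0.5905 0.1203 0.0107]
```

Request:
{"api": "servo_tool", "payload": {
  "moves": "-0.0028 0 -0.0005 0 0.05 0.001 1;-0.0028 0 -0.0005 0 0.05 0.001 1;-0.0028 0 -0.0005 0 0.05 0.001 1"
}}

```text
time_s: 5.63
tool_pos: [0.5536, 0.1222, 0.1334]
tool_rot: [-179.9, -8.8, -3.7]
force: [-0.3, 0.1, 1.4]
grip_width: 0.0116
```

```bash
python3 pk.py
```

```text
theta 0.1572 roll,yaw err [ 0.0003 -0.0034] foot [-35.7  -0.1   7.9] reartop [ 17.9  -0.4 129.8] rearbot [35.5 -0.4 19.2] front face x at rail -38.2
tcp [0.5536 0.1222 0.1334] [-179.89   -8.83   -3.72] F [-0.3  0.1  1.4] M [0.04 0.25 0.02] w 0.0116 t 5.63 packw [0.5899 0.1202 0.0136]
```

Request:
{"api": "servo_tool", "payload": {
  "moves": "-0.0025 0 -0.0005 0 0.05 -0.003 1;-0.0025 0 -0.0005 0 0.05 -0.003 1;-0.0025 0 -0.0005 0 0.05 -0.003 1;-0.0025 0 -0.0005 0 0.05 -0.002 1"
}}

```text
time_s: 5.97
tool_pos: [0.5419, 0.1229, 0.1326]
tool_rot: [-180.0, -14.8, -3.4]
force: [-0.5, 0.0, 0.9]
grip_width: 0.0118
```

```bash
python3 pk.py
```

```text
theta 0.2622 roll,yaw err [-0.0005  0.0026] foot [-34.2  -0.3   8. ] reartop [ 6.300e+00 -1.000e-01  1.348e+02] rearbot [35.3 -0.1 26.6] front face x at rail -38.5
tcp [0.5419 0.1229 0.1326] [-179.97  -14.84   -3.37] F [-0.5  0.   0.9] M [ 0.12  0.23 -0.07] w 0.0118 t 5.97 packw [0.5905 0.1203 0.0173]
```

```bash
python3 - <<'E'
from h import *
from cell import env
c=env.read_camera("scene");cv2.imwrite("pics/s1.png",cv2.resize(c["img"][130:275,190:360,::-1],None,fx=4,fy=4,interpolation=2))
E
python3 pk.py
```

```text
theta 0.2633 roll,yaw err [-0.0013  0.0038] foot [-35.   -0.3   7.8] reartop [5.400e+00 1.000e-01 1.347e+02] rearbot [34.5  0.  26.6] front face x at rail -39.4
tcp [0.541  0.123  0.1325] [179.98 -14.91  -3.29] F [ 1.6 -0.3 -2.4] M [-0.04 -0.41 -0.04] w 0.0118 t 6.02 packw [0.5898 0.1204 0.0172]
```

View pics/s1.png

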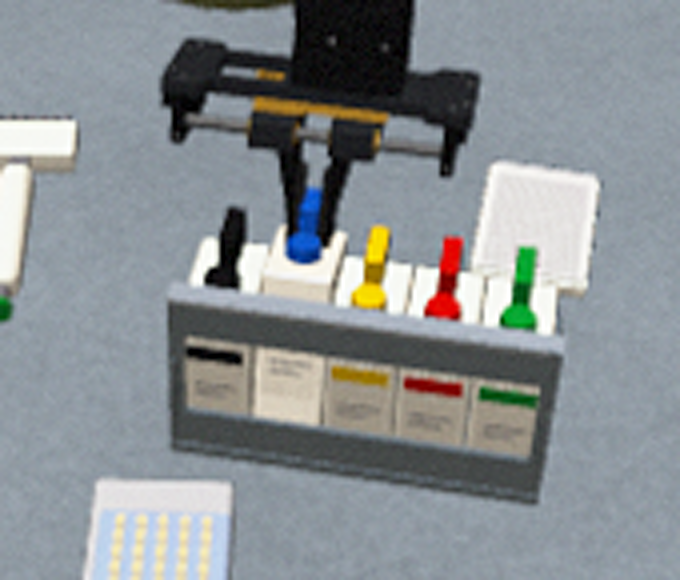

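The blue pack is tipped forward out of the row (fin at (310, 210) in the crop) and its neighbours are still upright. Now I'll draw it out along its lean.

Request:
{"api": "servo_tool", "payload": {
  "moves": "0.0007 0 -0.004 0 0 0.006 1;0 0 -0.008 0 0 0 1;0 0 -0.008 0 0 0 1"
}}

```text
time_s: 6.27
tool_pos: [0.5357, 0.1224, 0.151]
tool_rot: [-180.0, -14.8, -3.5]
force: [0.2, 1.3, -2.6]
grip_width: 0.0118
```

```bash
python3 pk.py
```

```text
theta 0.2611 roll,yaw err [-0.0013  0.0007] foot [-40.6  -1.2  26.4] reartop [ 1.000e-01 -1.000e+00  1.531e+02] rearbot [29.  -1.2 44.9] front face x at rail -39.9
tcp [0.5357 0.1224 0.151 ] [-180.    -14.78   -3.47] F [ 0.2  1.3 -2.6] M [0.14 0.39 0.07] w 0.0118 t 6.27 packw [0.5842 0.1196 0.0356]
```

Request:
{"api": "servo_tool", "payload": {
  "moves": "0 -0.0005 -0.012 0 0 0 1;0 -0.0004 -0.015 0 0 0 1;0 -0.0002 -0.018 0 0 0 1;0 0 -0.02 0 0 0 1"
}}

```text
time_s: 6.6
tool_pos: [0.5131, 0.124, 0.2124]
tool_rot: [180.0, -13.7, -3.5]
force: [0.8, -0.7, -2.4]
grip_width: 0.0117
```

```bash
python3 pk.py
```

```text
theta 0.2414 roll,yaw err [-0.0015 -0.0003] foot [-65.7  -1.   87.5] reartop [-22.6  -0.9 213.5] rearbot [  4.2  -1.  104.7] front face x at rail -50.1
tcp [0.5131 0.124  0.2124] [180.   -13.65  -3.53] F [ 0.8 -0.7 -2.4] M [ 0.07  0.49 -0.01] w 0.0117 t 6.6 packw [0.5592 0.1213 0.0961]
```

Request:
{"api": "servo_tool", "payload": {
  "moves": "0 0 -0.028 0 0 0 1;0 0 -0.03 0 0 0 1;0 0 -0.03 0 0 0 1;0 0 -0.015 0 -0.08 0 1;0 0 0 0 -0.12 0 1;0 0 0 0 -0.12 0 1;0 0 0 0 -0.12 0 1"
}}

```text
time_s: 7.18
tool_pos: [0.479, 0.1287, 0.3259]
tool_rot: [180.0, -0.2, -3.2]
force: [0.9, 0.9, -2.3]
grip_width: 0.0117
```

```bash
python3 - <<'E'
from h import *
from cell import env
for n in("scene","top"):
    c=env.read_camera(n);cv2.imwrite(f"pics/{n}2.png",c["img"][...,::-1]);np.savez(f"pics/{n}2.npz",**c)
snap("w4")
E
python3 pk.py
```

```text
[0.48057036 0.12786302 0.32396043] [-1.79938735e+02 -1.36553807e-01 -3.29467411e+00] [ 0.05 -2.89 -0.29  3.52 -0.56 -3.26  0.61]
theta 0.0067 roll,yaw err [-0.0005  0.0046] foot [-128.4    1.2  199.5] reartop [-57.1   1.6 312. ] rearbot [-56.4   1.6 200. ] front face x at rail -127.2
tcp [0.48   0.1282 0.3236] [-179.96   -0.21   -3.26] F [-0.8 -0.7 -2.7] M [-0.    0.05  0.01] w 0.012 t 7.33 packw [0.4979 0.1275 0.1997]
```

View pics/scene2.png

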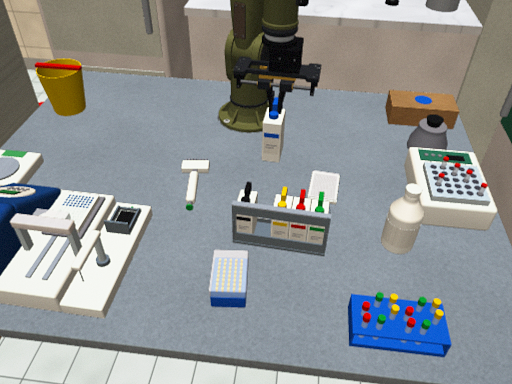

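View pics/w4.png

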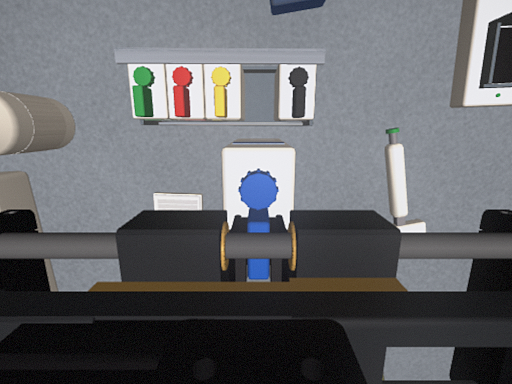

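The blue pack is held free of the rack, hanging at about (273, 135) in the scene view, and the other four stand in place. In the wrist view I'll check how the pack sits in the hand, using its top at (230–290, 150–220).

Run:
```python
from h import *
import pk
c=load("pics/w4.npz");P=cloud(c,c["hand_eye"]);W=cloud(c)
mn=c["img"].min(2)
m=np.zeros(mn.shape,bool);m[152:205,226:292]=mn[152:205,226:292]>200
m=cv2.erode(m.astype(np.uint8),np.ones((3,3)))>0
Q=P[m];Q=Q[np.isfinite(Q).all(1)]
for it in range(3):
    A=np.c_[Q[:,:2],np.ones(len(Q))];s=np.linalg.lstsq(A,Q[:,2],rcond=None)[0];r=Q[:,2]-A@s;Q=Q[abs(r)<2.5*r.std()]
print("top plane tool z=",s, "expected z at TCP", .132-.120, "rms",r.std(),len(Q))
# edges at top plane (tool z ~ -? )
g=c["img"].astype(float).mean(2)
zt=s[2]
Tc=c["hand_eye"];K=c["mtx"]
def toolray(u,v):
    d=Tc[:3,:3]@np.array([(u-K[0,2])/K[0,0],-(v-K[1,2])/K[1,1],-1.]);o=Tc[:3,3]
    k=(s[2]+s[0]*o[0]+s[1]*o[1]-o[2])/(d[2]-s[0]*d[0]-s[1]*d[1]);return o+k*d
for v in (155,165,175,185,195,205):
    us=np.where(mn[v,200:320]>190)[0]+200;us=us[(us>215)&(us<300)]
    a=toolray(us.min()-.5,v);b=toolray(us.max()+.5,v);print(v,us.min(),us.max(),a.round(4),b.round(4),"mid",((a+b)/2)[1].round(4),"w",(b-a)[1].round(4))
for u in (232,240,275,285):
    vs=[v for v in range(200,120,-1) if mn[v,u]>190];print(u,min(vs),toolray(u,min(vs)-.5).round(4))
print("expected rear edge tool x",.5729,(pk.relR.apply([.036,0,.112])+pk.relp).round(4))
print(g[138:152,240].round(),g[138:152,280].round())
```

```text
top plane tool z= [-0.00423101  0.00085378  0.01228765] expected z at TCP 0.01200000000000001 rms 0.0005829553764504913 1949
155 223 294 [ 0.048  -0.0215  0.0121] [0.0481 0.0214 0.0121] mid -0.0001 w 0.0428
165 223 294 [ 0.0421 -0.0217  0.0121] [0.0421 0.0216 0.0121] mid -0.0 w 0.0432
175 223 293 [ 0.036  -0.0218  0.0121] [0.036  0.0212 0.0122] mid -0.0003 w 0.043
185 224 293 [ 0.0298 -0.0214  0.0121] [0.0298 0.0214 0.0122] mid -0.0 w 0.0428
195 224 293 [ 0.0235 -0.0216  0.0122] [0.0235 0.0216 0.0122] mid -0.0 w 0.0432
205 224 292 [ 0.017  -0.0218  0.0122] [0.017  0.0212 0.0122] mid -0.0003 w 0.043
232 148 [ 0.0525 -0.0157  0.0121]
240 148 [ 0.0525 -0.011   0.0121]
275 148 [0.0525 0.0097 0.0121]
285 148 [0.0525 0.0156 0.0121]
expected rear edge tool x 0.5729 [ 0.0531 -0.0004  0.0118]
[142. 128. 123. 117.  80. 161. 155. 128. 118. 165. 231. 234. 234. 236.] [152. 142. 129. 117.  76. 173. 157. 128. 122. 165. 230. 234. 234. 236.]
```

Request:
{"api": "servo_tool", "payload": {
  "moves": "0.004 0.02 0 0 0 0 1;0.006 0.035 0 0 0 -0.02 1;0.006 0.038 0 0 0 -0.02 1;0.006 0.038 0 0 0 -0.02 1;0.006 0.038 0 0 0 -0.02 1;0.006 0.038 0 0 0 0 1;0.006 0.038 0 0 0 0 1;0.006 0.038 0 0 0 0 1;0.006 0.035 0 0 0 0 1;0.004 0.025 0 0 0 0 1;0.002 0.012 0 0 0 0 1;0 0 0 0 0 0 1;0 0 0 0 0 0 1"
}}

```text
time_s: 8.42
tool_pos: [0.5224, -0.232, 0.3223]
tool_rot: [-179.9, -0.5, 0.3]
force: [0.8, 0.9, -2.7]
grip_width: 0.0119
```

```bash
python3 mv.py .52 -.245 .30 180 0 -1;python3 -c "
from h import *
snap('w5')"
```

```text
now [ 0.5224 -0.232   0.3223] [-179.94   -0.46    0.28] F [ 0.8  0.9 -2.7] w 0.0119 t 8.4167
shift [-0.0026  0.013   0.0223] turn/0.5 [-0.002 -0.016  0.045]
[ 0.52236418 -0.2320494   0.32233337] [-179.94132435   -0.4628718     0.27768747] [ 0.55 -0.32 -0.22  0.49 -0.29 -0.18  0.14]
```

View pics/w5.png

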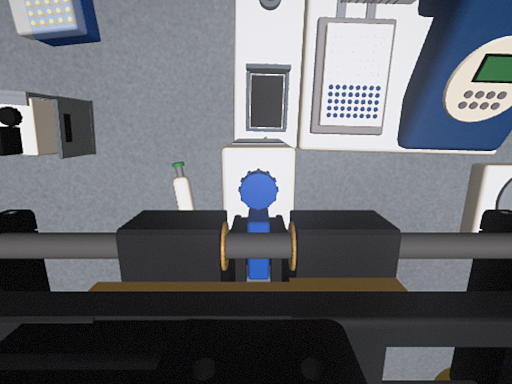

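The bay is visible ahead of the held pack, with its mat at about (266, 102). I'll measure it again with the corrected calibration.

```bash
cat > bay.py <<'E'
from h import *
def quad(c,box,h,thr):
    g=c["img"].astype(float).mean(2);a,b,l,r=box;res={}
    def cross(p,i,step):
        while p[i]<thr: i+=step
        j=i-step;return j+(thr-p[j])/(p[i]-p[j])*step
    cu=(l+r)//2;cv_=(a+b)//2
    D=dict(L=[(cross(g[v],cu,-1),v) for v in range(a,b)],R=[(cross(g[v],cu,1),v) for v in range(a,b)],T=[(u,cross(g[:,u],cv_,-1)) for u in range(l,r)],B=[(u,cross(g[:,u],cv_,1)) for u in range(l,r)])
    for n,q in D.items():
        P=np.array([ray(c,u,v,h)[:2] for u,v in q])
        vx,vy,x,y=cv2.fitLine(P.astype(np.float32),cv2.DIST_HUBER,0,.001,.001).ravel();res[n]=(x,y)
        print(n,np.round([x,y],4),round(float(np.degrees(np.arctan2(vy,vx))),2),"px",np.round(np.mean(q,0),1))
    print("centre x",(res["T"][0]+res["B"][0])/2,"y",(res["L"][1]+res["R"][1])/2,"size",res["T"][0]-res["B"][0],res["L"][1]-res["R"][1])
E
python3 - <<'E'
from bay import *
c=load("pics/w5.npz");cv2.imwrite("pics/w5z.png",cv2.resize(c["img"][55:150,228:312,::-1],None,fx=6,fy=6,interpolation=2))
quad(c,(84,122,255,278),.035,100)
g=c["img"].astype(float).mean(2)
print(g[60:146,266].round().astype(int).tolist());print(g[100,240:295].round().astype(int).tolist())
P=[]
for v in range(10,138,3):
    u=241
    while g[v,u]>200:u-=1
    P.append(ray(c,u+.5,v,.035)[:2])
P=np.array(P,np.float32);vx,vy,x,y=cv2.fitLine(P,cv2.DIST_HUBER,0,.001,.001).ravel();print("left edge y at .625",y+(.625-x)*vy/vx,np.degrees(np.arctan2(vy,vx)))
print("floor z",np.nanmedian(cloud(c)[85:120,256:277,2]))
E
```

```text
L [ 0.6246 -0.22  ] -0.87 px [250.9 102.5]
R [ 0.6245 -0.2668] -1.64 px [281.4 102.5]
T [ 0.6621 -0.2414] 89.56 px [266.   75.6]
B [ 0.5884 -0.2438] 89.94 px [266.  126.3]
centre x 0.6252301 y -0.24338436 size 0.07374257 0.04675977
[236, 238, 244, 204, 139, 132, 134, 138, 99, 75, 80, 81, 69, 89, 249, 177, 65, 80, 78, 81, 81, 78, 78, 80, 77, 77, 74, 81, 77, 79, 78, 77, 78, 77, 76, 74, 78, 77, 77, 75, 78, 77, 75, 78, 74, 77, 78, 77, 76, 79, 78, 77, 77, 76, 79, 72, 77, 80, 75, 78, 80, 80, 74, 82, 83, 76, 61, 190, 183, 136, 127, 146, 234, 242, 239, 242, 210, 159, 131, 131, 138, 120, 82, 187, 165, 128]
[235, 236, 235, 236, 242, 224, 147, 123, 116, 177, 185, 83, 71, 75, 74, 72, 75, 76, 75, 76, 74, 75, 73, 77, 75, 75, 78, 74, 79, 77, 77, 78, 78, 76, 77, 77, 79, 77, 79, 78, 81, 65, 164, 183, 103, 117, 131, 148, 225, 243, 237, 237, 237, 237, 236]
left edge y at .625 -0.1951177 -1.4554994
floor z 0.03527444067146457
```

View pics/w5z.png

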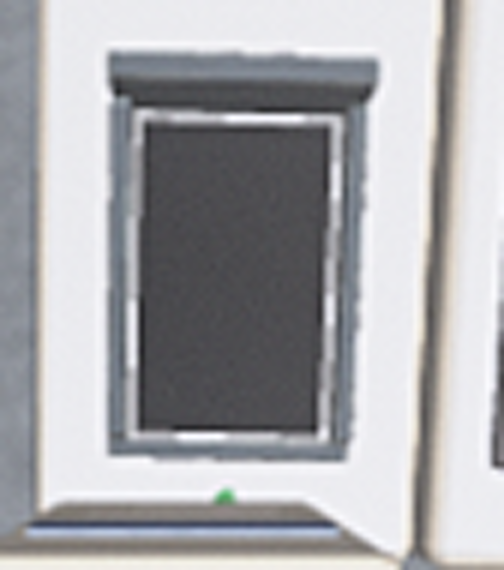

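```bash
python3 mv.py .6084 -.2434 .24 180 0.1 -1.1
```

```text
now [ 0.5224 -0.2316  0.3224] [-179.96   -0.46    0.33] F [ 0.6 -0.5 -3.2] w 0.0114 t 8.4667
shift [0.0853 0.0123 0.0831] turn/0.5 [-0.001 -0.02   0.05 ]
```

Request:
{"api": "servo_tool", "payload": {
  "moves": "0.012 0.002 0.008 0 -0.005 0.012 1;0.02 0.003 0.016 0 -0.005 0.012 1;0.02 0.003 0.018 0 -0.005 0.012 1;0.02 0.003 0.018 0 -0.005 0.012 1;0.01 0.001 0.012 0 0 0 1;0 0 0 0 0 0 1;0 0 0 0 0 0 1"
}}

```text
time_s: 9.05
tool_pos: [0.6094, -0.2245, 0.2538]
tool_rot: [-179.7, -0.2, 0.2]
force: [0.0, 0.7, -2.1]
grip_width: 0.0115
```

```bash
python3 mv.py .6084 -.2434 .215 180 0.1 -1.1
```

```text
now [ 0.6094 -0.2245  0.2538] [-1.797e+02 -2.400e-01  1.700e-01] F [ 0.   0.7 -2.1] w 0.0115 t 9.05
shift [-0.0012  0.0191  0.0387] turn/0.5 [-0.011 -0.012  0.044]
```

Request:
{"api": "servo_tool", "payload": {
  "moves": "-0.001 0.01 0.01 -0.005 -0.006 0.022 1;0 0.01 0.01 -0.005 -0.006 0.022 1;0 0 0 0 0 0 1"
}}

```text
time_s: 9.3
tool_pos: [0.6077, -0.2434, 0.2353]
tool_rot: [179.9, -0.0, -1.0]
force: [-0.1, -0.9, -2.5]
grip_width: 0.0119
```

```bash
python3 mv.py .6084 -.2434 .215 180 0.1 -1.1
```

```text
now [ 0.6077 -0.2434  0.2353] [179.92  -0.    -0.97] F [-0.1 -0.9 -2.5] w 0.0119 t 9.3
shift [ 0.0007 -0.      0.0203] turn/0.5 [ 0.003 -0.004  0.004]
```

Request:
{"api": "servo_tool", "payload": {
  "moves": "0.0005 0 0.012 0 -0.004 0.004 1;0.0003 0 0.012 0 -0.004 0 1;0 0 0 0 0 0 1"
}}

```text
time_s: 9.55
tool_pos: [0.6072, -0.2462, 0.2105]
tool_rot: [179.8, 0.2, -1.4]
force: [-0.9, 0.4, -3.9]
grip_width: 0.0115
```

```bash
python3 mv.py .6084 -.2434 .159 180 0.1 -1.1
python3 - <<'E'
from h import *
from cell import env
c=env.read_camera("scene");np.savez("pics/s3.npz",**c);cv2.imwrite("pics/s3.png",cv2.resize(c["img"][130:260,60:190,::-1],None,fx=5,fy=5,interpolation=2)[:600])
snap("w6")
E
```

```text
now [ 0.6072 -0.2462  0.2105] [ 1.7982e+02  1.7000e-01 -1.3500e+00] F [-0.9  0.4 -3.9] w 0.0115 t 9.55
shift [ 0.0013 -0.003   0.0515] turn/0.5 [ 0.006  0.002 -0.009]
[ 0.60738571 -0.24638859  0.21142277] [ 1.79792053e+02  1.34281473e-01 -1.36079666e+00] [-0.06 -0.7  -0.28 -1.62 -0.06  0.75  0.12]
```

View pics/s3.png

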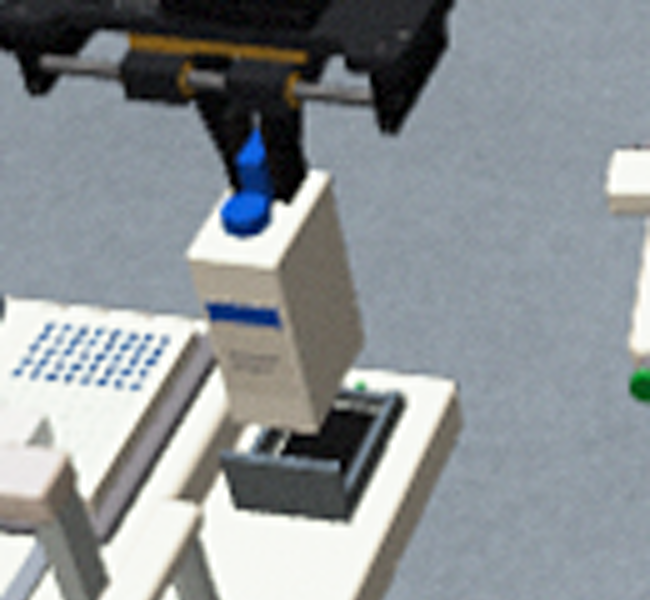

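View pics/w6.png

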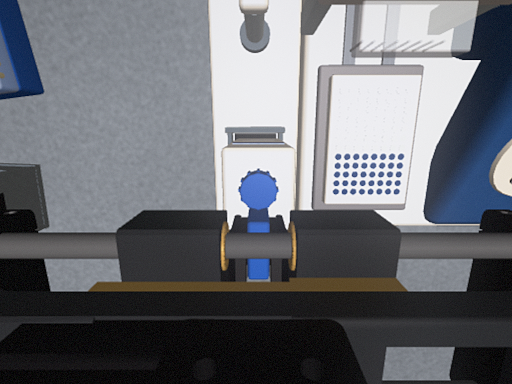

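The wrist view shows the rear stop at cols 226–285, row ~135, just beyond the pack's top edge. I'll use it to check the alignment.

Run:
```python
from h import *
c=load("pics/w6.npz");g=c["img"].astype(float).mean(2);W=cloud(c)
cv2.imwrite("pics/w6z.png",cv2.resize(c["img"][115:160,205:305,::-1],None,fx=8,fy=8,interpolation=2)[:360])
for v in (129,130,131,135,140): print(v,g[v,218:295].round().astype(int).tolist())
print(g[120:152,255].round().astype(int).tolist(), W[120:152:1,255,2].round(3).tolist())
for v in (129,131):
    print([ray(c,u,v,.075).round(4)[:2].tolist() for u in (226,285)])
print(W[129:132,230:285:10].round(4).tolist())
```

```text
129 [237, 237, 237, 237, 239, 242, 228, 156, 129, 131, 131, 131, 134, 132, 135, 134, 136, 133, 135, 135, 137, 134, 135, 135, 136, 134, 137, 134, 138, 137, 138, 137, 138, 138, 138, 139, 138, 139, 138, 136, 138, 135, 140, 140, 138, 138, 136, 137, 137, 135, 138, 139, 137, 138, 140, 138, 139, 141, 140, 140, 139, 138, 143, 138, 138, 136, 138, 215, 244, 239, 238, 238, 239, 238, 238, 238, 239]
130 [236, 237, 239, 237, 238, 243, 226, 148, 127, 135, 133, 136, 135, 134, 136, 136, 136, 136, 138, 136, 138, 135, 135, 136, 134, 135, 137, 136, 135, 138, 139, 137, 139, 137, 141, 139, 142, 137, 140, 139, 138, 138, 137, 137, 136, 140, 137, 140, 139, 135, 140, 136, 140, 138, 139, 140, 139, 141, 137, 139, 140, 141, 142, 138, 140, 135, 137, 212, 245, 240, 239, 238, 239, 239, 238, 239, 240]
131 [238, 238, 237, 238, 238, 242, 223, 145, 124, 134, 134, 134, 134, 137, 136, 135, 135, 137, 135, 137, 135, 136, 136, 132, 136, 134, 134, 137, 137, 135, 137, 138, 138, 139, 143, 141, 140, 141, 142, 142, 139, 140, 139, 138, 139, 139, 141, 138, 137, 139, 139, 141, 139, 142, 140, 140, 141, 139, 140, 140, 143, 144, 141, 
[... 1048 characters left out ...]
 0.074, 0.036, 0.037, 0.035, 0.035, 0.036, 0.095, 0.121, 0.138, 0.151, 0.166, 0.173, 0.177, 0.187, 0.195, 0.197, 0.198, 0.198, 0.198, 0.199]
[[0.6693, -0.2152], [0.6679, -0.2757]]
[[0.6673, -0.2151], [0.6659, -0.2757]]
[[[0.6692, -0.2193, 0.075], [0.6689, -0.2296, 0.0757], [0.6687, -0.2398, 0.0745], [0.6685, -0.2501, 0.0755], [0.6682, -0.2603, 0.075], [0.668, -0.2707, 0.0736]], [[0.6682, -0.2192, 0.074], [0.6679, -0.2296, 0.0755], [0.6677, -0.2398, 0.0754], [0.6675, -0.25, 0.0749], [0.6672, -0.2604, 0.074], [0.667, -0.2705, 0.0754]], [[0.6672, -0.2193, 0.0754], [0.6669, -0.2295, 0.0747], [0.6667, -0.2398, 0.0748], [0.6665, -0.25, 0.0749], [0.6662, -0.2603, 0.0741], [0.666, -0.2706, 0.0745]]]
```

View pics/w6z.png

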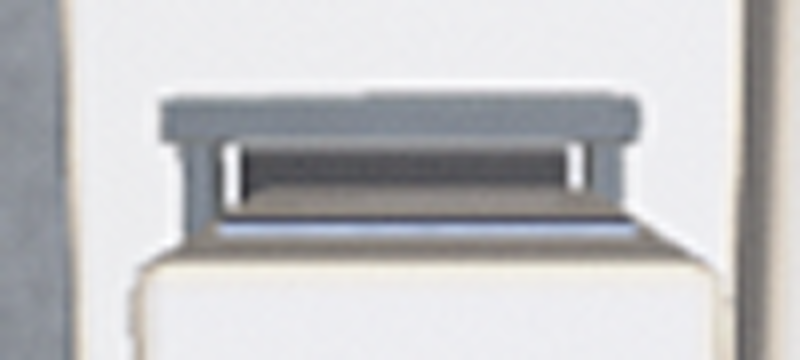

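```bash
python3 mv.py .6086 -.2435 .195 180 0.1 -1.1
```

```text
now [ 0.608  -0.2463  0.2125] [ 1.7977e+02  4.0000e-02 -1.3400e+00] F [-0.4  0.1 -3. ] w 0.012 t 9.65
shift [ 0.0005 -0.0029  0.0175] turn/0.5 [ 0.008 -0.002 -0.008]
```

Request:
{"api": "servo_tool", "payload": {
  "moves": "0.0008 -0.002 0.004 0.003 0 -0.005 1;0.0004 -0.001 0.004 0.003 0 -0.004 1;0 0 0.001 0 0 0 1"
}}

```text
time_s: 9.9
tool_pos: [0.6104, -0.2429, 0.2044]
tool_rot: [179.9, -0.1, -1.0]
force: [0.6, -0.4, -2.1]
grip_width: 0.0121
```

```bash
python3 mv.py .6086 -.2435 .159 180 0.1 -1.1
```

```text
now [ 0.6104 -0.2429  0.2044] [ 1.7993e+02 -1.2000e-01 -1.0400e+00] F [ 0.6 -0.4 -2.1] w 0.0121 t 9.9
shift [-0.0019  0.0006  0.0454] turn/0.5 [ 0.002 -0.008  0.002]
```

Request:
{"api": "servo_tool", "payload": {
  "moves": "-0.0014 0.0003 0.009 0 -0.006 0 1;-0.001 0.0003 0.009 0 -0.004 0 1;-0.0004 0 0.003 0 -0.002 0 1"
}}

```text
time_s: 10.15
tool_pos: [0.6083, -0.243, 0.1827]
tool_rot: [179.9, 0.1, -1.0]
force: [-0.5, -0.0, -3.0]
grip_width: 0.0116
```

```bash
python3 mv.py .6086 -.2435 .159 180 0.1 -1.1
```

```text
now [ 0.6083 -0.243   0.1827] [ 1.799e+02  1.200e-01 -9.700e-01] F [-0.5 -0.  -3. ] w 0.0116 t 10.15
shift [0.0003 0.0004 0.0237] turn/0.5 [0.004 0.001 0.004]
```

Request:
{"api": "servo_tool", "payload": {
  "moves": "0 0.0003 0.006 0.002 -0.001 0.003 1;-0.0002 0.0001 0.006 0 -0.001 0 1;-0.0002 0 0.003 0 -0.001 0 1"
}}

```text
time_s: 10.4
tool_pos: [0.6072, -0.2433, 0.1651]
tool_rot: [180.0, 0.3, -1.1]
force: [-0.3, -0.2, -3.5]
grip_width: 0.0116
```

```bash
python3 mv.py .6086 -.2435 .159 180 0.1 -1.1
```

```text
now [ 0.6072 -0.2433  0.1651] [179.99   0.3   -1.07] F [-0.3 -0.2 -3.5] w 0.0116 t 10.4
shift [0.0014 0.0001 0.0061] turn/0.5 [0.    0.007 0.001]
```

Request:
{"api": "servo_tool", "payload": {
  "moves": "0.001 0.0001 0.0015 0 0.003 0 1;0.0003 0 0.0018 0 0.002 0 1"
}}

```text
time_s: 10.57
tool_pos: [0.6081, -0.2434, 0.1604]
tool_rot: [-180.0, 0.2, -1.1]
force: [-0.0, 0.5, -2.7]
grip_width: 0.0118
```

```bash
python3 mv.py .6086 -.2435 .159 180 0.1 -1.1
```

```text
now [ 0.6081 -0.2434  0.1604] [-179.99    0.23   -1.08] F [-0.   0.5 -2.7] w 0.0118 t 10.5667
shift [0.0005 0.     0.0014] turn/0.5 [-0.     0.004  0.001]
```

Request:
{"api": "servo_tool", "payload": {
  "moves": "0.0003 0 0.0008 0 0.002 0 1;0 0 0.0008 0 0 0 1"
}}

```text
time_s: 10.73
tool_pos: [0.6085, -0.2435, 0.159]
tool_rot: [-180.0, 0.2, -1.1]
force: [-1.3, 1.7, 4.3]
grip_width: 0.0117
```

```bash
python3 mv.py .6086 -.2435 .159 180 0.1 -1.1
```

```text
now [ 0.6085 -0.2435  0.159 ] [-1.7998e+02  1.7000e-01 -1.0800e+00] F [-1.3  1.7  4.3] w 0.0117 t 10.7333
shift [0.0001 0.     0.    ] turn/0.5 [-0.001  0.002  0.001]
```

Request:
{"api": "servo_tool", "payload": {
  "moves": "0 0 0.0006 0 0 0 1;0 0 0.0005 0 0 0 0.4;0 0 0.0005 0 0 0 0.4;0 0 0.0003 0 0 0 0.4"
}}

```text
time_s: 11.07
tool_pos: [0.6104, -0.244, 0.1598]
tool_rot: [179.9, -0.1, -1.1]
force: [0.1, 0.0, -0.2]
grip_width: 0.0224
```

```bash
python3 mv.py .6086 -.2435 .159 180 0.1 -1.1;python3 -c "
from h import *
snap('w7')"
```

```text
now [ 0.6104 -0.244   0.1598] [ 1.7991e+02 -1.5000e-01 -1.0800e+00] F [ 0.1  0.  -0.2] w 0.0224 t 11.0667
shift [-0.0019 -0.0004  0.0008] turn/0.5 [ 0.003 -0.009  0.001]
[ 0.61044211 -0.24397096  0.15984851] [ 1.79906777e+02 -1.45137238e-01 -1.07662181e+00] [ 0.05 -0.22  0.18 -0.25  0.08 -0.64 -0.07]
```

View pics/w7.png

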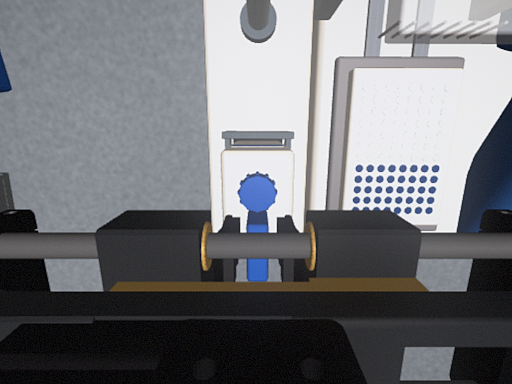

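The pack is in the bay, and its top edge at row 150 lies just in front of the rear stop. The fingers are open and the force is zero, so I'll retreat straight up.

Request:
{"api": "servo_tool", "payload": {
  "moves": "-0.0005 0 -0.005 0 0 0 0.4;-0.0005 0 -0.01 0 0 0 0.4;-0.0005 0 -0.015 0 0 0 0.4;-0.0005 0 -0.02 0 0 0 0.4;0 0 -0.03 0 0 0 0.4;0 0 -0.04 0 0 0 0.4;0 0 -0.04 0 0 0 0.4;-0.03 0 -0.02 0 0 0 0.4;-0.03 0 0 0 0 0 0.4;-0.01 0 0 0 0 0 0.4;0 0 0 0 0 0 0.4;0 0 0 0 0 0 0.4"
}}

```text
time_s: 12.12
tool_pos: [0.5369, -0.2416, 0.3581]
tool_rot: [179.7, -0.7, -1.0]
force: [-0.1, -0.2, -0.0]
grip_width: 0.026
```

Run:
```python
from meas import *
from cell import env
for n in("scene","top"):
    c=env.read_camera(n);cv2.imwrite(f"pics/{n}4.png",c["img"][...,::-1]);np.savez(f"pics/{n}4.npz",**c)
c=snap("w8")
```

```text
[ 0.53747081 -0.24137545  0.35713728] [179.78436041  -0.60344716  -0.91662695] [-0.36  1.29 -0.14  0.33 -0.14 -0.21  0.1 ]
```

View pics/scene4.png

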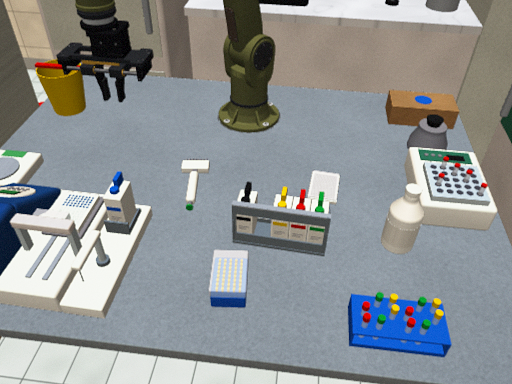

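View pics/w8.png

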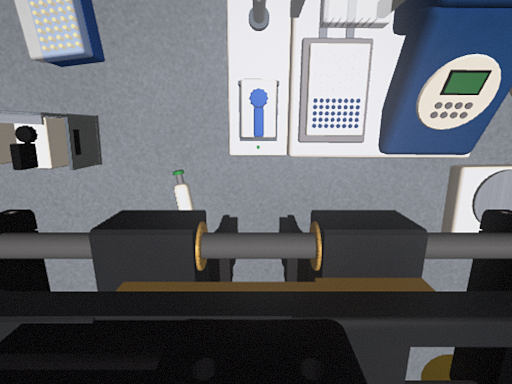

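View pics/top4.png

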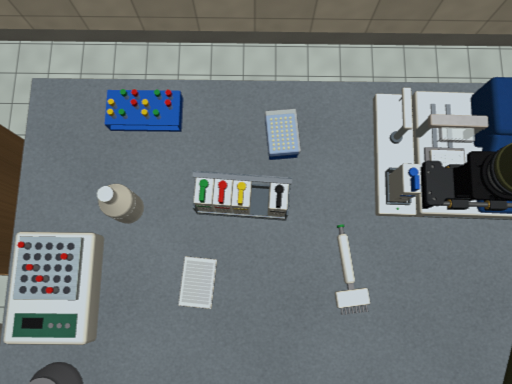

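Everything looks in place. Next I'll check the pack's top height and tilt in the bay, and whether the neighbours or bystanders moved.

Run:
```python
from h import *
c=load("pics/w8.npz");W=cloud(c);mn=c["img"].min(2)
m=np.zeros(mn.shape,bool);m[82:135,242:274]=mn[82:135,242:274]>200
m=cv2.erode(m.astype(np.uint8),np.ones((3,3)))>0;Q=W[m];Q=Q[np.isfinite(Q).all(1)]
for i in range(3):
    A=np.c_[Q[:,:2]-Q[:,:2].mean(0),np.ones(len(Q))];s=np.linalg.lstsq(A,Q[:,2],rcond=None)[0];r=Q[:,2]-A@s;Q=Q[abs(r)<2.5*r.std()]
print("bay pack top plane",s,"n",len(Q),"(expect .147)",Q.min(0).round(3),Q.max(0).round(3))
from cell import env
for n in ("scene","top"):
    a=load(f"pics/{n}0.npz");b=load(f"pics/{n}4.npz")
    d=np.abs(a["img"].astype(int)-b["img"]).max(2)>40
    k,l,st,ce=cv2.connectedComponentsWithStats(cv2.morphologyEx(d.astype(np.uint8),cv2.MORPH_OPEN,np.ones((2,2))))
    print(n,[st[i].tolist() for i in range(1,k) if st[i,4]>6])
```

```text
bay pack top plane [0.00048514 0.00193016 0.14662722] n 833 (expect .147) [ 0.595 -0.261  0.145] [ 0.656 -0.223  0.148]
scene [[0, 0, 155, 103, 7088], [215, 0, 18, 78, 471], [253, 3, 11, 30, 147], [235, 37, 19, 12, 65], [258, 36, 6, 3, 15], [266, 36, 10, 46, 237], [252, 41, 6, 2, 12], [243, 45, 12, 15, 113], [60, 65, 3, 5, 14], [234, 66, 12, 9, 72], [105, 172, 32, 54, 997], [256, 185, 20, 22, 261], [254, 218, 18, 16, 107], [267, 226, 4, 4, 15]]
top [[391, 145, 121, 67, 5018], [251, 182, 20, 27, 461], [403, 198, 3, 4, 10], [253, 211, 10, 4, 30], [264, 211, 3, 3, 7], [504, 353, 8, 31, 135]]
```

```bash
python3 -c "
from cell import env
print(env.sign_off())"
```

```text
the job is handed in; nothing more can be done
None
```

The blue-capped pack is loaded in the washer's empty bay, grip end to the front, and the job is handed in at about 12 s of the 48 s limit.

**How it went:** I pinched the pack by its fin and tipped it about 0.26 rad forward about the rail. By the measured tool pose its foot stayed behind the rail. I drew it out along its lean, set it upright in the air and lowered it slowly into the bay. Measured wrist forces were at most about 8 N. I then let go and backed away.

**Last checks:**
- **Seating:** the pack's top plane measured 146.6 mm against 147 mm expected, and level within about 2 mrad, so it is upright and fully down.
- **Surroundings:** comparing before and after pictures, the only changes are the arm, the emptied slot and the filled bay. The other four packs and the bystanders have not moved.
- **Robot:** it is clear of everything, with about zero force on the wrist.

**What disagreed:**
- The wrist camera read about 1.3 mm off sideways against the fingers; I corrected for this.
- Estimates of the bay's sideways position differed by up to 1.7 mm, within its 3.5 mm of play.
- The arm drifted slightly between moves, up to about 12 mm sideways while free in the air. I corrected it each time before the fine moves.

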